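# Measure a coral block in the bench caliper

### The job

Lift the pale coral block out of its tray slot by its two ends, set it down on the blue mat and let go; then take it by its long sides and lay it lengthwise between the open jaws of the bench caliper. Slide the jaw gently shut by its orange thumb piece until you feel both jaws press firmly on the block, then let go, leaving the block snug between the closed jaws. Do not drop the block or crush it, and leave the dark block and everything else on the table where they are.

Things in the scene. Friction and masses are not known exactly. Their poses are not given: they have to be found in the camera images.
- coral: Pale cream coral block with tan growth bands, 34 mm wide (its y), 26 mm high (its z), length along its x not known beforehand (it is what is being measured; between 50 and 62 mm). About 0.1 kg. Origin: centre of the underside. Starts lying in one of the two tray slots, long axis along the slot, its top 2 mm below the tray's top.
- basalt: Dark grey rock block, same width and height, in the other tray slot; must stay there. Origin: centre of the underside.
- tray: Black fixed sample tray, 158 mm (x) by 148 mm (y). Origin: centre of the underside on the table. Two straight slots along its x, centred at y = +32 and -32 mm, each 126 mm long, 40 mm wide, floor 10 mm above the table, tray top 38 mm (grey side rims at y = +-71 mm: 41 mm). Fingers fit in only at the block's two ends. Which slot holds which block varies, and tray and caliper may be on either side.
- mat: Blue fixed square mat, 140 by 140 mm, 3 mm thick. Origin: centre of the underside, on the table.
- caliper: Fixed bench caliper. Origin: under its rail, on the table. The aluminium rail is 64 mm wide (x), runs along y from -93 to +117 mm, its flat top (the bed the block lies on) 22 mm above the table. The jaw faces look along y.
- fixed_jaw: Steel fixed jaw, 44 mm wide (x), 14 mm thick, rising 34 mm above the bed. Origin: centre of the lower edge of its measuring face, at caliper y = -54 mm; the face looks to +y, the jaw lies on the -y side.
- jaw: Steel sliding jaw, same size, lying on the +y side of its face. Origin: centre of the lower edge of its measuring face, which looks to -y. It slides along caliper y: fully open it is at y = +22 mm (76 mm between the faces), it starts 68 to 76 mm open and closes towards -y by up to 60 mm. It slides with about 2 N of friction and stays where it is left. Behind it a carriage plate 54 mm wide, 10 mm thick, carries the thumb piece.
- thumb: Orange thumb piece, an upright block 18 mm (x) by 14 mm (y), on the sliding jaw's carriage 60 mm behind its measuring face. Origin: on the carriage plate, 32 mm above the table; the grip rises to 40 mm above the origin (its foot, 26 by 26 mm, is 6 mm high). Pushed towards -y it moves the jaw; when the jaw is stopped it yields against a spring of 2.5 N per mm, up to 6 mm, then is solid. A firm press is about 6 to 12 N on the block; over 25 N crushes it.
- vial: Small amber vial, 26 mm diameter, 55 mm tall. Origin: centre of its underside.
- dropper: White bottle with red cap, 38 mm diameter, 85 mm tall. Origin: centre of its underside.
- beaker: Clear plastic beaker, 72 mm diameter, 100 mm tall. Origin: centre of its underside.
- flask: Steel drinking flask, 72 mm diameter, 210 mm tall. Origin: centre of its underside.
- sample_box: Pale sample box with green lid, 74 by 74 by 50 mm. Origin: centre of its underside.
There are look-alikes about, which are no part of the job. Leave any green or turquoise look-alike of the coral alone. What is shaped like the caliper but purple is not meant.

How it is judged (in metres and radians):
On the way, in this order (a step that is already met when the one before it is completed fails the run):
1. the coral block lies released and still on the blue mat (contact force between the fingers and coral below 0.1 N and x of coral in the frame of mat between -0.07 and 0.07 m and y of coral in the frame of mat between -0.07 and 0.07 m and z of coral in the frame of mat between 0 and 0.007 m and angle between coral's own z axis and vertical below 0.06 rad and linear speed of coral below 0.02 m/s), for 0.2 s.
2. the coral block lies released on the caliper bed between the jaws, lengthwise within about 8 degrees (contact force between the fingers and coral below 0.1 N and x of coral in the frame of caliper between -0.01 and 0.01 m and z of coral in the frame of caliper between 0.019 and 0.026 m and angle between coral's own z axis and vertical below 0.06 rad and angle between the x axis of coral and the y axis of caliper, either way round below 0.14 rad and y of coral in the frame of jaw below -0.027 m and y of coral in the frame of fixed_jaw above 0.027 m and linear speed of coral below 0.02 m/s), for 0.2 s.
3. pushed by its thumb piece, the sliding jaw presses the block against the fixed jaw with over 4 N (contact force between the fingers and coral below 0.1 N and contact force between each of jaw, fixed_jaw and coral above 4 N and contact force between the fingers and thumb above 0.5 N), for 0.2 s.
At the end, for the whole second after the job is handed in: The coral block lies flat and still on the caliper bed, within 10 mm of the rail's centre line and 3 degrees of lengthwise, with both jaw faces against its ends (gaps under 1.5 mm) (x of coral in the frame of caliper between -0.01 and 0.01 m and z of coral in the frame of caliper between 0.019 and 0.026 m and angle between coral's own z axis and vertical below 0.06 rad and y of coral in the frame of jaw between -0.0305 and -0.027 m and y of coral in the frame of fixed_jaw between 0.027 and 0.0305 m and angle between the x axis of coral and the y axis of caliper, either way round below 0.05 rad and linear speed of coral below 0.01 m/s); the robot touches nothing.
It fails at once if the coral block falls free (faster than 0.6 m/s out of the fingers) (contact force between the fingers and coral below 0.1 N and linear speed of coral above 0.6 m/s).
It fails at once if a jaw presses the block with over 25 N (contact force between any of jaw, fixed_jaw and coral above 25 N).
It fails at once if the dark block is moved over 20 mm (distance of basalt from where it was at the start of the episode above 0.02 m).
It fails at once if a bystander is moved over 30 mm or tipped (distance of any of vial, dropper, beaker, flask, sample_box from where it was at the start of the episode above 0.03 m or angle between any of vial, dropper, beaker, flask, sample_box's own z axis and vertical above 0.5 rad).
It also fails if it takes over 72 s, if anything falls off the work surface, if the arm or the gripper's body presses on something with over 40 N, if the wrist force passes 120 N, or if a joint passes its speed limit or range.

### The arm

A 6-joint arm with a two-finger parallel gripper is mounted at the origin on the work surface. World frame = base frame: x ahead of the robot, y to its left, z up, the work surface at z = 0. Lengths are in mm, angles in rad, forces in N, time in s.
With the tool pointing down it reaches from about 300 to 875 mm from the base axis. Payload 6.4 kg.
Tool frame: the origin (TCP) lies at the very end of the fingers, on their centre line; the grasp point (between the pads) lies 19 mm behind it (manip.pinch_z is the distance from the TCP to the grasp point, in mm); y points along the fingers, x is the direction in which the jaws open and shut, and the axes are right-handed (so a half turn about y gives the same grasp; the last joint's range is limited). The gripper opens to 88 mm and grips with 3 to 60 N. Pads are 18 mm wide; open, the fingers measure 123 mm over their backs; the gripper's body (75 mm by 187 mm) begins 45 mm behind the grasp point.
Start: joints at [0.901, 0.181, 1.607, -0, 1.354, -0.206], TCP at [257.217, 514.276, 204.414] pointing down, gripper open.
Joint ranges: [-2.99, 2.99], [-0.89, 2.07], [0.3, 2.58], [-1.14, 4.28], [0, 2.63], [-3.12, 3.12]. Speed limits (rad/s): [2.57, 2.57, 3.01, 3.14, 3.14, 3.14].

### API

Orientations are given as a unit quaternion [w, x, y, z].
In Python, from cell import manip, eyes gives the robot as it stands.
- The arm moves only by the shell command python3 -m jog 'ROWS' [FORCE]. ROWS is JSON, a list of rows, each an object with "jaw": the opening, from 0 (shut) to 1 (fully open); "delta_pos": the shift along the tool's x, y, z in m, a list of three; "turn": the turn, a rotation vector about the tool's x, y, z in degrees, a list of three. A call has 1 to 5 rows; each row is the pose to reach, as a shift and turn from the pose measured when the call began, along the tool's axes at that moment; what a row does not reach only later rows make up. A row lasts 1/10 s, in which the tool goes at most 50 mm and 8.59 degrees, less where a joint would pass 70% of its speed; a pose out of reach is approached as far as the arm can. A call with a gripper value outside its range is refused whole. The fingers move at their own pace and stop on an object; FORCE is the grip in N (left out, the last holds). Time passes only in rows, so rows that repeat a pose let the fingers close. It gives the time, the measured TCP pose, the force and the opening at its end, in the units of the state.
- manip.observe(): the state, without advancing time (a new reading comes with each control period).
- eyes.grab_frame(name): name is "side" or "top"; returns the picture (420x560x3 uint8, red, green, blue); there is no depth.
- eyes.get_calibration(name): a dict with "mtx" (3x3 intrinsics, pixels), "R" (3x3) and "t" (3): a world point X has camera coordinates R X + t. Camera axes: x right, y down, z forward; pixel columns grow to the right and rows downward; lengths in mm; the calibration is good to about 2 mm. A picture is of the moment at which its call begins. get_calibration takes no time and is no camera call.
- manip.job_done(): hands the job in, once; it reports no verdict.
The state is a dict: "clock": time; "qpos": joint angles; "dq": joint speeds; "joint_efforts": joint torques, N m; "tcp_pos": TCP position; "tool_rot": TCP orientation; "ft_force": force on the tool from outside, world axes, zero at the start; "torque": the same for the moment, N m; "grip_width": finger opening in mm.
Only numpy, scipy, OpenCV 4.12 (cv2) and the standard library are available. Lean on these libraries where they do the work, as an engineer would, in place of code of your own. Each camera call takes 0.05 s, during which the arm holds its last target.

## Working session

There is one attempt and no reset: what is moved stays moved. The work goes in short steps, Python scripts to look and compute and a shell command to move; the robot and the scene stay as the last step left them, time stands still between calls to the robot, and variables do not carry over. Pictures are saved under pics/ and viewed, and the job is handed in when it is done.

```bash
ls; mkdir -p pics; python3 - <<'E'
from cell import manip, eyes
import cv2
print(manip.observe())
for n in("top","side"):
    c=eyes.get_calibration(n);print(n,c)
    cv2.imwrite(f"pics/{n}0.png",eyes.grab_frame(n)[:,:,::-1])
E
```

```text
pics
{'clock': 0.0, 'qpos': array([ 9.00724942e-01,  1.81534455e-01,  1.60800937e+00, -3.17039461e-05,
        1.35383314e+00, -2.06284356e-01]), 'dq': array([ 0.00254115, -0.00121528, -0.00056671,  0.00019548, -0.00024459,
       -0.00231962]), 'joint_efforts': array([-1.03530485e-03, -4.33851850e+01, -3.41849506e+01,  7.01916497e-02,
        3.86450335e-02, -1.07043377e-04]), 'tcp_pos': array([256.81714612, 513.77649953, 203.51325926]), 'tool_rot': array([-0.60130039,  0.60175032,  0.37111854, -0.3722975 ]), 'ft_force': array([-0.8540983 ,  0.15149124, -0.27736994]), 'torque': array([-0.01858884,  0.07582671,  0.02107785]), 'grip_width': 88.44796648384202}
top {'mtx': array([[540.9804887 ,   0.        , 279.61103883],
       [  0.        , 540.9804887 , 204.5965084 ],
       [  0.        ,   0.        ,   1.        ]]), 'R': array([[ 0.00672315, -0.99993173, -0.00955658],
       [-0.98972673, -0.00528906, -0.14287413],
       [ 0.14281383,  0.01041897, -0.98969473]]), 't': array([  34.33592142,  515.05773802, 1052.82478619])}
side {'mtx': array([[428.05179102,   0.        , 284.82013518],
       [  0.        , 428.05179102, 208.13937057],
       [  0.        ,   0.        ,   1.        ]]), 'R': array([[ 0.98238768, -0.18645431,  0.01221654],
       [-0.08764762, -0.5175636 , -0.85114383],
       [ 0.16502227,  0.83508246, -0.52479038]]), 't': array([-504.89598095,  100.18198748,  855.08120791])}
```

View pics/top0.png

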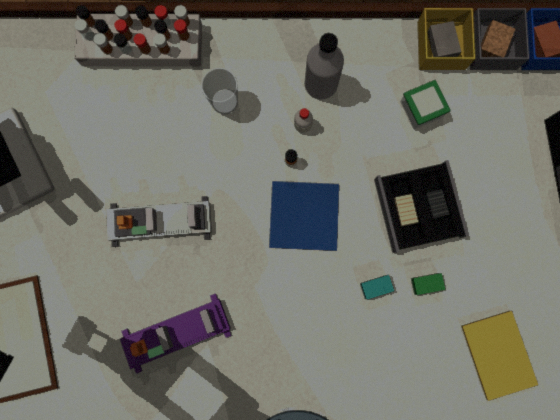

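View pics/side0.png

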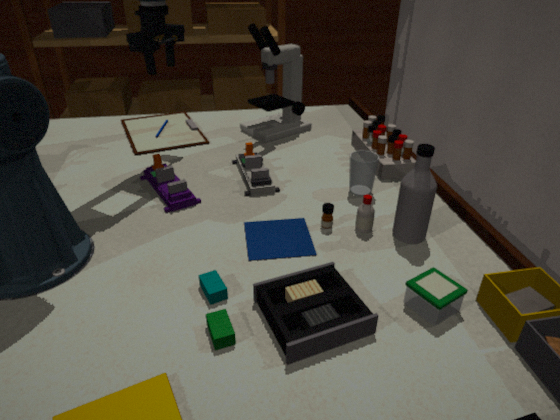

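```bash
cat > h.py <<'E'
import numpy as np, cv2
from cell import manip, eyes
from scipy.spatial.transform import Rotation as Ro
def ray(n,uv,z):
    c=eyes.get_calibration(n);uv=np.atleast_2d(uv).astype(float)
    d=np.c_[uv,np.ones(len(uv))]@np.linalg.inv(c['mtx']).T@c['R']
    o=-c['R'].T@c['t']
    return o+d*((z-o[2])/d[:,2])[:,None]
def proj(n,X):
    c=eyes.get_calibration(n);p=(np.atleast_2d(X)@c['R'].T+c['t'])@c['mtx'].T
    return p[:,:2]/p[:,2:]
def rect(n,m,z):
    "min-area rect in the world plane of largest contour of mask"
    cs=cv2.findContours(m.astype(np.uint8),cv2.RETR_EXTERNAL,cv2.CHAIN_APPROX_NONE)[0]
    c=max(cs,key=cv2.contourArea)[:,0]
    w=ray(n,c,z)[:,:2].astype(np.float32)
    return cv2.minAreaRect(w),c.min(0),c.max(0),cv2.contourArea(c)
def st():
    s=manip.observe()
    q=s['tool_rot'];r=Ro.from_quat([q[1],q[2],q[3],q[0]])
    return s,r
def to_tool(target,yawx=None):
    """print shift (tool axes, m) to world target mm; turn to get tool z down and tool x along angle yawx (deg)"""
    s,r=st()
    d=r.as_matrix().T@(np.array(target)-s['tcp_pos'])/1000
    print('delta_pos',d.round(4))
    if yawx is not None:
        best=None
        for k in(0,180):
            a=np.radians(yawx+k);x=np.array([np.cos(a),np.sin(a),0]);z=np.array([0,0,-1.])
            R=np.c_[x,np.cross(z,x),z]
            rv=np.degrees((r.inv()*Ro.from_matrix(R)).as_rotvec())
            print(' turn',k,rv.round(2))
E
python3 - <<'E'
from h import *
for n in("top","side"):
    im=cv2.imread(f"pics/{n}0.png")
    hsv=cv2.cvtColor(im,cv2.COLOR_BGR2HSV)
    cv2.imwrite(f"pics/{n}_big.png",cv2.resize(im[140:290,80:480] if n=="top" else im[130:360,130:390],None,fx=2 if n=='top' else 2.5,fy=2 if n=='top' else 2.5,interpolation=cv2.INTER_CUBIC))
im=cv2.imread("pics/top0.png");hsv=cv2.cvtColor(im,cv2.COLOR_BGR2HSV)
m=np.zeros(im.shape[:2],bool);m[180:235,385:425]=True
mm=m&(im.max(2)>75)
print('coral',rect('top',mm,36))
b=(hsv[...,0]>100)&(hsv[...,0]<125)&(hsv[...,1]>150); b[:170]=0;b[260:]=0
b[:, :260]=0;b[:,350:]=0
print('mat',rect('top',b,3))
t=np.zeros(im.shape[:2],bool);t[150:260,365:475]=True
print('tray',rect('top',t&(im.max(2)<95),38))
print(im[205:216:2,395:420,2])
E
```

```text
coral (((506.57464599609375, -216.86427307128906), (58.15104293823242, 33.961769104003906), 11.535809516906738), array([395, 194], dtype=int32), array([417, 225], dtype=int32), 445.0)
mat (((497.624267578125, -12.935142517089844), (135.96090698242188, 135.92832946777344), 87.8577651977539), array([270, 182], dtype=int32), array([337, 249], dtype=int32), 4108.5)
tray (((510.2880554199219, -246.59878540039062), (164.1146240234375, 159.00794982910156), 13.071035385131836), array([374, 161], dtype=int32), array([469, 254], dtype=int32), 6045.0)
[[ 28  74 124 134 137 138 139 138 140 140 139 138 137 138 136 134 133 138
  132  63  12   9   5   3  18]
 [ 14  47  88 130 134 131 136 135 136 138 133 138 138 135 138 137 140 138
  134 101  42  14  13   6   9]
 [ 18  35  68 128 136 136 137 140 140 138 139 137 135 137 141 136 137 135
  135 133  65  20  17   9  11]
 [ 17  16  44  96 125 137 136 138 136 136 133 135 134 122 131 134 137 137
  140 134  85  34   8   8   7]
 [  5   7  32  74 128 134 137 139 137 138 138 139 139 137 136 137 136 133
  135 134 128  64   8  14  14]
 [ 10  15  13  51 100 132 134 137 136 134 134 135 136 139 137 134 138 137
  136 135 132  81  32   8  15]]
```

View pics/top_big.png

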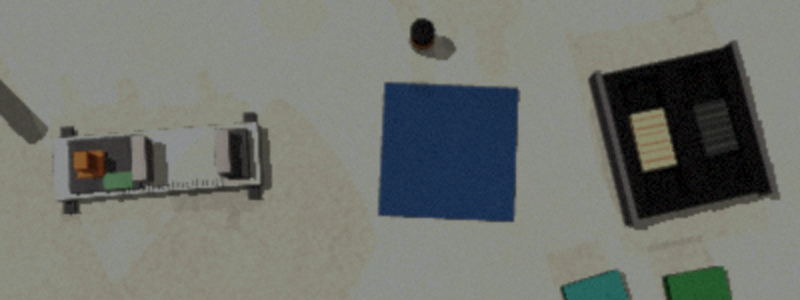

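View pics/side_big.png

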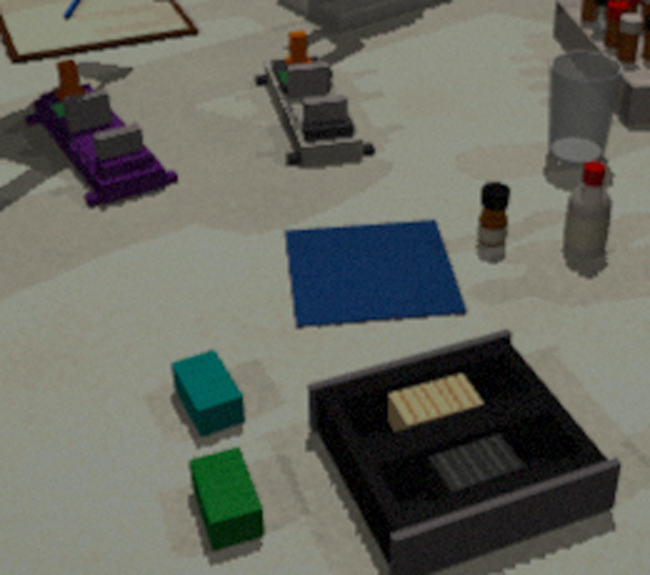

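```bash
python3 - <<'E'
from h import *
im=cv2.imread("pics/top0.png")
cv2.imwrite("pics/cal_big.png",cv2.resize(im[190:250,100:220],None,fx=6,fy=6,interpolation=cv2.INTER_NEAREST))
im=cv2.imread("pics/side0.png")
cv2.imwrite("pics/cal_side.png",cv2.resize(im[135:200,225:290],None,fx=8,fy=8,interpolation=cv2.INTER_NEAREST))
s,r=st();print(r.as_matrix().round(3),s['qpos'].round(3))
# side check of coral top
hsv=cv2.cvtColor(im,cv2.COLOR_BGR2HSV)
m=np.zeros(im.shape[:2],bool);m[270:315,275:335]=True
mm=m&(im.max(2)>110);print('side coral',rect('side',mm,36))
E
```

```text
[[ 0.447 -0.001 -0.894]
 [ 0.894 -0.001  0.447]
 [-0.001 -1.     0.   ]] [ 0.901  0.181  1.608  0.     1.354 -0.206]
side coral (((505.0427551269531, -220.21316528320312), (56.83808135986328, 31.952444076538086), 11.765546798706055), array([286, 280], dtype=int32), array([322, 299], dtype=int32), 383.0)
```

View pics/cal_big.png

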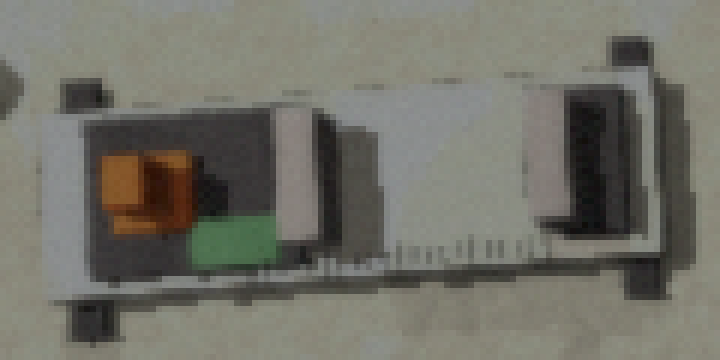

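View pics/cal_side.png

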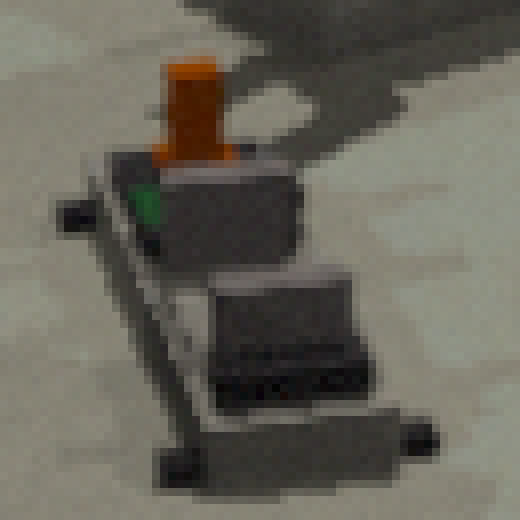

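```bash
python3 - <<'E'
from h import *
o=np.array([100,190]);f=lambda *p:np.array(p)/6-0.5+o
P=ray('top',f((42,113),(50,300),(660,252),(650,68)),22)[:,:2]
print('rail',P.round(1));print([np.linalg.norm(P[i]-P[(i+1)%4]).round(1) for i in range(4)])
yd=(P[0]+P[1]-P[2]-P[3])/2;yd/=np.linalg.norm(yd);print('ydir deg',np.degrees(np.arctan2(yd[1],yd[0])))
xd=np.array([yd[1],-yd[0]])
org=P.mean(0)-12*yd;print('origin',org,'xd',xd)
def loc(X): d=X[:,:2]-org; return np.c_[d@xd,d@yd].round(1)
# jaw tops z=56: face edges
print('jaw face', loc(ray('top',f((312,107),(318,238)),56)))
print('jaw back', loc(ray('top',f((275,108),(280,240)),56)))
print('fixed face',loc(ray('top',f((525,88),(534,215)),56)),'back',loc(ray('top',f((566,88),(573,215)),56)))
print('thumb top',loc(ray('top',f((101,157),(140,157),(143,209),(101,209)),72)))
print('plate',loc(ray('top',f((85,120),(90,280)),32)))
s=lambda *p:np.array(p)/8-0.5+np.array([225,135])
print('side: rail end',loc(ray('side',s((200,425),(397,405)),22)))
print('jaw top face',loc(ray('side',s((160,183),(298,172)),56)),'fixed',loc(ray('side',s((212,292),(350,278)),56)))
print('thumb top',loc(ray('side',s((168,78),(220,75)),72)))
E
```

```text
rail [[507.4 392. ]
 [443.6 385.9]
 [461.1 179.6]
 [524.  184.6]]
[np.float64(64.1), np.float64(207.0), np.float64(63.2), np.float64(208.0)]
ydir deg 94.71586760158905
origin [484.99913106 273.58829615] xd [0.99661466 0.08221452]
jaw face [[ 21.7  15.9]
 [-21.9  15.7]]
jaw back [[ 22.3  28.1]
 [-21.6  28.3]]
fixed face [[ 22.6 -54.7]
 [-19.8 -55.5]] back [[ 21.5 -68.2]
 [-20.8 -68.3]]
thumb top [[  8.   81.3]
 [  7.   68.6]
 [-10.   68.2]
 [ -9.   81.9]]
plate [[ 26.9  98.5]
 [-27.4  98.5]]
side: rail end [[-34.8 -92.3]
 [ 27.9 -94.7]]
jaw top face [[-25.9  13.5]
 [ 20.6  10.9]] fixed [[-25.3 -69.5]
 [ 18.8 -70.5]]
thumb top [[-13.1  62.3]
 [  4.7  60.6]]
```

```bash
cat >> h.py <<'E'
def to_tool(target,yawx=None):
    s,r=st();M=r.as_matrix()
    d=M.T@(np.array(target)-s['tcp_pos'])/1000
    print('t',round(s['clock'],2),'tcp',s['tcp_pos'].round(1),'yaw',round(float(np.degrees(np.arctan2(M[1,0],M[0,0]))),2),'f',s['ft_force'].round(1),'w',round(float(s['grip_width']),1))
    print('delta_pos',d.round(4),'len',np.linalg.norm(d).round(3))
    if yawx is not None:
        for k in(0,180):
            a=np.radians(yawx+k);x=np.array([np.cos(a),np.sin(a),0]);y=np.array([0,0,-1.])
            R=np.c_[x,y,np.cross(x,y)]
            print(' turn',k,np.degrees((r.inv()*Ro.from_matrix(R)).as_rotvec()).round(2))
E
python3 -c "
from h import *
print(ray('top',[[422,207]],40))
to_tool([506.3,-217.5,130],11.5)"
```

```text
[[ 511.08975129 -247.84838725   40.        ]]
t 0.1 tcp [256.9 513.9 203.6] yaw 63.42 f [-1.2 -0.9  0.4] w 88.4
delta_pos [-0.5424  0.0743 -0.5502] len 0.776
 turn 0 [ 2.000e-02  5.192e+01 -9.000e-02]
 turn 180 [-1.0000e-01 -1.2808e+02 -3.0000e-02]
```

```bash
python3 -m jog '[{"jaw":0.86,"delta_pos":[-0.034,0,-0.0345],"turn":[0,8,0]},{"jaw":0.86,"delta_pos":[-0.068,0,-0.069],"turn":[0,16,0]},{"jaw":0.86,"delta_pos":[-0.102,0,-0.1035],"turn":[0,24,0]},{"jaw":0.86,"delta_pos":[-0.136,0,-0.138],"turn":[0,32,0]},{"jaw":0.86,"delta_pos":[-0.17,0,-0.1725],"turn":[0,40,0]}]'; python3 -c "
from h import *
to_tool([506.3,-217.5,130],11.5)"
```

```text
clock: 0.6
tcp_pos: [335.0, 282.9, 203.5]
tool_rot: [-0.692, 0.693, 0.141, -0.142]
ft_force: [1.6, 0.1, 0.8]
grip_width: 75.7
t 0.6 tcp [335.  282.9 203.5] yaw 23.14 f [1.6 0.1 0.8] w 75.7
delta_pos [-0.039   0.074  -0.5274] len 0.534
 turn 0 [ 0.06 11.64 -0.08]
 turn 180 [-1.2000e-01 -1.6836e+02 -9.0000e-02]
```

```bash
python3 -m jog '[{"jaw":0.86,"delta_pos":[-0.004,0,-0.05],"turn":[0,4,0]},{"jaw":0.86,"delta_pos":[-0.007,0,-0.1],"turn":[0,8,0]},{"jaw":0.86,"delta_pos":[-0.011,0,-0.15],"turn":[0,11.6,0]},{"jaw":0.86,"delta_pos":[-0.015,0,-0.2],"turn":[0,11.6,0]},{"jaw":0.86,"delta_pos":[-0.018,0.01,-0.25],"turn":[0,11.6,0]}]'; python3 -c "
from h import *
to_tool([506.3,-217.5,130],11.5)"
```

```text
clock: 1.1
tcp_pos: [416.6, 46.8, 195.4]
tool_rot: [-0.703, 0.704, 0.072, -0.07]
ft_force: [1.2, 0.5, 0.9]
grip_width: 75.6
t 1.1 tcp [416.6  46.8 195.4] yaw 11.52 f [1.2 0.5 0.9] w 75.6
delta_pos [ 0.0351  0.066  -0.2767] len 0.287
 turn 0 [0.12 0.02 0.08]
 turn 180 [ 1.2000e-01 -1.7998e+02 -1.9000e-01]
```

```bash
python3 -m jog '[{"jaw":0.86,"delta_pos":[0.006,0.01,-0.047]},{"jaw":0.86,"delta_pos":[0.012,0.02,-0.094]},{"jaw":0.86,"delta_pos":[0.018,0.03,-0.141]},{"jaw":0.86,"delta_pos":[0.024,0.04,-0.188]},{"jaw":0.86,"delta_pos":[0.03,0.05,-0.235]}]'; python3 -m jog '[{"jaw":0.86,"delta_pos":[0.005,0.014,-0.042]},{"jaw":0.86,"delta_pos":[0.005,0.016,-0.044]},{"jaw":0.86,"delta_pos":[0.005,0.016,-0.044]}]';  python3 -c "
from h import *
to_tool([506.3,-217.5,50],11.5)
for n in('top','side'): cv2.imwrite(f'pics/{n}1.png',eyes.grab_frame(n)[:,:,::-1])"
```

```text
t 1.1 tcp [416.6  46.8 195.4] yaw 11.52 f [1.2 0.5 0.9] w 75.6
delta_pos [ 0.0349  0.146  -0.2766] len 0.315
 turn 0 [0.12 0.02 0.08]
 turn 180 [ 1.2000e-01 -1.7998e+02 -1.9000e-01]invalid input at $[0]: expected keys jaw, delta_pos, turn
invalid input at $[0]: expected keys jaw, delta_pos, turn
```

View pics/side1.png

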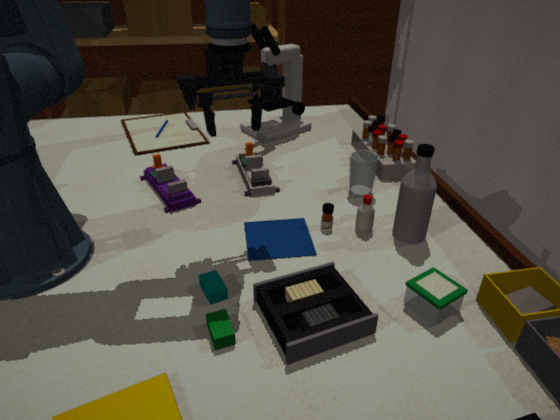

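View pics/top1.png

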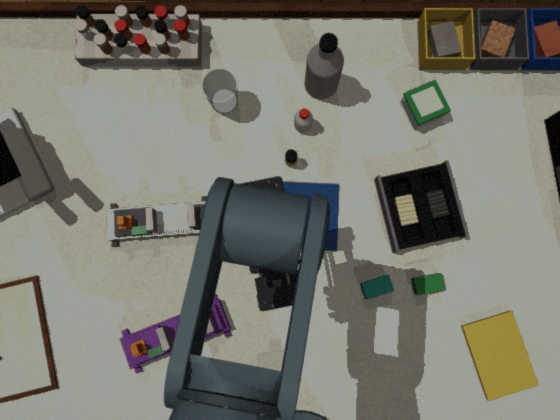

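The calls were refused because every row needs a `turn`. The pictures show the arm still above the mat and the scene untouched, with the coral at (406,210) in the top view. I'll send the move again with `turn` added.

```bash
python3 -m jog '[{"jaw":0.86,"delta_pos":[0.006,0.01,-0.047],"turn":[0,0,0]},{"jaw":0.86,"delta_pos":[0.012,0.02,-0.094],"turn":[0,0,0]},{"jaw":0.86,"delta_pos":[0.018,0.03,-0.141],"turn":[0,0,0]},{"jaw":0.86,"delta_pos":[0.024,0.04,-0.188],"turn":[0,0,0]},{"jaw":0.86,"delta_pos":[0.03,0.05,-0.235],"turn":[0,0,0]}]'; python3 -m jog '[{"jaw":0.86,"delta_pos":[0.005,0.014,-0.042],"turn":[0,0,0]},{"jaw":0.86,"delta_pos":[0.005,0.016,-0.042],"turn":[0,0,0]},{"jaw":0.86,"delta_pos":[0.005,0.016,-0.042],"turn":[0,0,0]}]';  python3 -c "
from h import *
to_tool([506.3,-217.5,50],11.5)
for n in('top','side'): cv2.imwrite(f'pics/{n}2.png',eyes.grab_frame(n)[:,:,::-1])"
```

```text
clock: 1.7
tcp_pos: [491.3, -182.1, 143.4]
tool_rot: [-0.703, 0.704, 0.068, -0.069]
ft_force: [1.4, -0.1, -0.4]
grip_width: 75.5
clock: 2.0
tcp_pos: [503.5, -221.4, 126.0]
tool_rot: [0.704, -0.704, -0.066, 0.07]
ft_force: [0.1, 0.6, -0.5]
grip_width: 75.8
t 2.0 tcp [ 503.5 -221.4  126. ] yaw 11.05 f [ 0.1  0.6 -0.5] w 75.8
delta_pos [0.0039 0.0759 0.0032] len 0.076
 turn 0 [-0.07 -0.45 -0.28]
 turn 180 [ 4.4000e-01  1.7955e+02 -1.1000e-01]
```

View pics/side2.png

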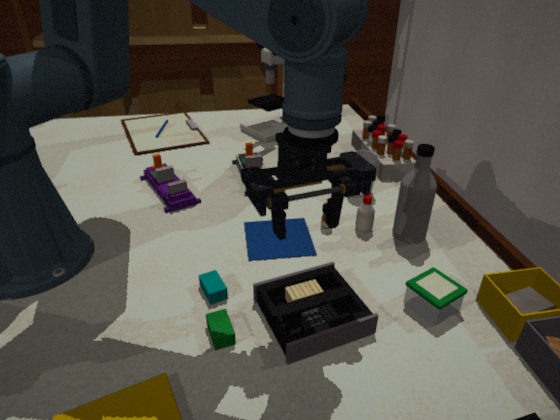

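```bash
python3 -m jog '[{"jaw":0.86,"delta_pos":[0.003,0.025,0.002],"turn":[0,-0.4,-0.2]},{"jaw":0.86,"delta_pos":[0.003,0.05,0.002],"turn":[0,-0.4,-0.2]},{"jaw":0.86,"delta_pos":[0.003,0.074,0.002],"turn":[0,-0.4,-0.2]},{"jaw":0.86,"delta_pos":[0.003,0.074,0.002],"turn":[0,-0.4,-0.2]}]';  python3 -c "
from h import *
to_tool([506,-218.5,14],11.5)
im=eyes.grab_frame('side')[:,:,::-1]
s,r=st();M=r.as_matrix()
P=[s['tcp_pos']+M[:,0]*k*38 for k in(-1,0,1)]
q=proj('side',P);print(q)
b=cv2.resize(im[190:350,230:400],None,fx=3.5,fy=3.5)
for p in q: cv2.circle(b,tuple(int(v) for v in (p-[230,190])*3.5),3,(0,0,255),-1)
cv2.imwrite('pics/side3.png',b)"
```

```text
clock: 2.5
tcp_pos: [504.3, -214.9, 51.2]
tool_rot: [0.704, -0.702, -0.071, 0.073]
ft_force: [-0.1, 0.5, 0.5]
grip_width: 75.7
t 2.5 tcp [ 504.3 -214.9   51.2] yaw 11.7 f [-0.1  0.5  0.5] w 75.7
delta_pos [ 0.001   0.0372 -0.004 ] len 0.037
 turn 0 [-0.19  0.2  -0.18]
 turn 180 [  -0.29 -179.8     0.3 ]
[[283.33433    285.4918802 ]
 [303.94426626 279.93614934]
 [323.85541375 274.56878793]]
```

View pics/side3.png

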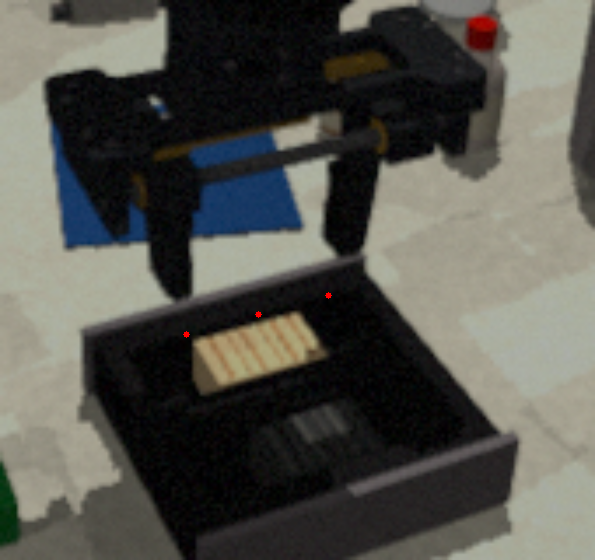

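```bash
cat > look.py <<'E'
from h import *
import sys
n,name,x0,y0,x1,y1,f=sys.argv[1:8];x0,y0,x1,y1=map(int,(x0,y0,x1,y1));f=float(f)
im=np.ascontiguousarray(eyes.grab_frame(n)[:,:,::-1]);cv2.imwrite(f'pics/{name}_raw.png',im)
s,r=st();M=r.as_matrix();w=s['grip_width']/2
q=proj(n,[s['tcp_pos']+M[:,0]*k*w for k in(-1,0,1)])
b=cv2.resize(im[y0:y1,x0:x1],None,fx=f,fy=f,interpolation=cv2.INTER_CUBIC)
for p in q: cv2.circle(b,tuple(int(v) for v in (p-[x0,y0])*f),3,(0,0,255),-1)
cv2.imwrite(f'pics/{name}.png',b);print(s['clock'],s['tcp_pos'].round(1),q.round(0).tolist())
E
python3 look.py side s4 230 190 400 350 3.5; python3 look.py top t4 300 100 500 300 3
```

```text
2.6 [ 506.6 -217.    54.3] [[284.0, 285.0], [305.0, 280.0], [325.0, 274.0]]
2.65 [ 507.2 -217.7   55.1] [[413.0, 227.0], [409.0, 208.0], [404.0, 189.0]]
```

View pics/s4.png

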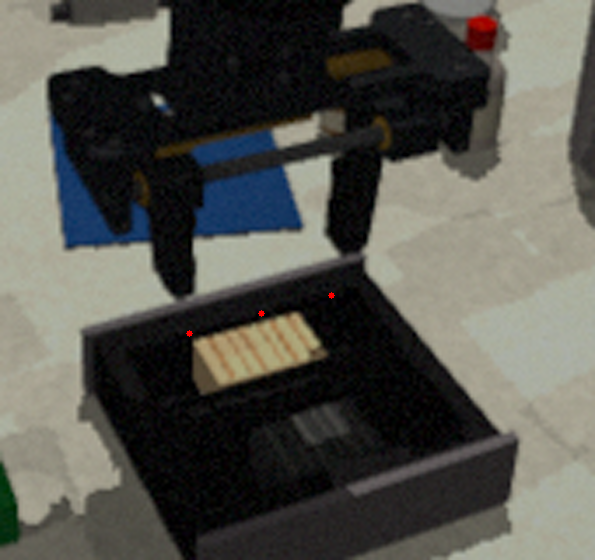

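View pics/t4.png

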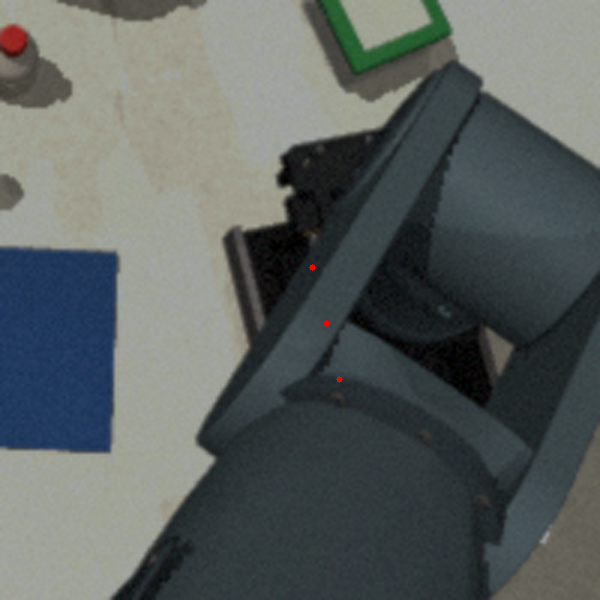

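```bash
python3 - <<'E'
from h import *
s,r=st();M=r.as_matrix();print(s['clock'],s['tcp_pos'],s['qpos'],s['dq'].round(4))
print(proj('side',[[503.5,-221.4,126]]), proj('side',[[256.8,513.8,203.5]]))
t=s['tcp_pos']
print(proj('top',[t+M[:,0]*93.5+[0,0,h]+M[:,2]*k*37.5 for h in(64,100) for k in(-1,1)]))
for h in (0,10,20,25): print(h,proj('side',[t+M[:,0]*k*47+[0,0,h] for k in(-1,1)]).round(1).tolist())
im=cv2.imread('pics/side0.png');cv2.imwrite('pics/s0c.png',cv2.resize(im[0:90,100:230],None,fx=5,fy=5))
E
```

```text
2.65 [ 507.24482784 -217.72734781   55.05526659] [-6.20418396e-01  3.11315563e-01  1.77914670e+00 -1.69760194e-04
  1.04838814e+00 -8.23634311e-01] [-0.0091 -0.005  -0.016  -0.0003 -0.0045 -0.0005]
[[305.10053463 247.63054164]] [[163.41843026  81.28936507]]
[[424.47051691 151.02330156]
 [385.54822414 158.73045624]
 [429.53023314 146.25221936]
 [389.20219645 154.23296972]]
0 [[279.6, 286.6], [329.8, 272.9]]
10 [[279.6, 282.0], [330.2, 268.4]]
20 [[279.6, 277.4], [330.6, 263.9]]
25 [[279.6, 275.0], [330.8, 261.6]]
```

View pics/s0c.png

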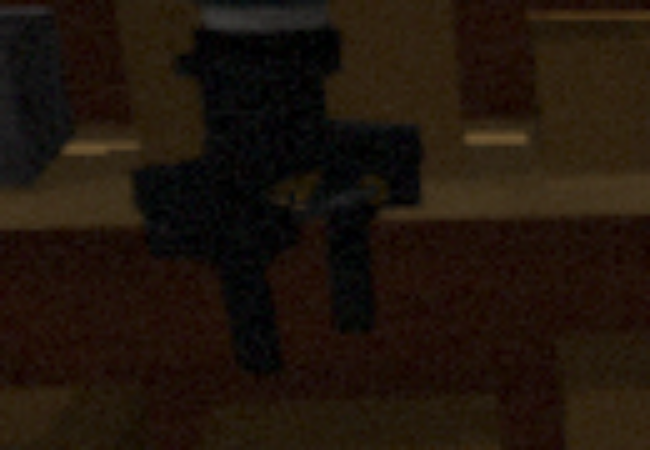

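```bash
python3 - <<'E'
from h import *
for z in (150,180,195,210,230): print('flask',z,ray('top',[[328.5,42]],z)[0].round(0),ray('side',[[425.5,150]],z)[0].round(0))
for z in (75,85,95): print('dropper',z,ray('top',[[304,113.5]],z)[0].round(0),ray('side',[[367,199]],z)[0].round(0))
for n in('side','top'):
    c=eyes.get_calibration(n);print(n,(-c['R'].T@c['t']).round(0))
E
```

```text
flask 150 [809. -54. 150.] [845.  57. 150.]
flask 180 [795. -51. 180.] [808.  -6. 180.]
flask 195 [788. -50. 195.] [789. -37. 195.]
flask 210 [781. -49. 210.] [771. -68. 210.]
flask 230 [771. -47. 230.] [ 746. -110.  230.]
dropper 75 [693. -10.  75.] [692.  -9.  75.]
dropper 85 [690. -10.  85.] [685. -25.  85.]
dropper 95 [687. -10.  95.] [678. -41.  95.]
side [ 364. -756.  540.]
top [ 359.   26. 1116.]
```

```bash
python3 -m jog '[{"jaw":0.86,"delta_pos":[-0.001,0.01,0],"turn":[0,0,0]},{"jaw":0.86,"delta_pos":[-0.001,0.02,0],"turn":[0,0,0]},{"jaw":0.86,"delta_pos":[-0.001,0.03,0],"turn":[0,0,0]},{"jaw":0.86,"delta_pos":[-0.001,0.03,0],"turn":[0,0,0]}]';python3 -c "
from h import *
print(manip.pinch_z);to_tool([506,-218.5,14],11.5)";python3 look.py side s5 230 190 400 350 3.5;
```

```text
clock: 3.05
tcp_pos: [505.0, -217.2, 23.2]
tool_rot: [0.704, -0.703, -0.071, 0.072]
ft_force: [0.1, -0.5, 0.5]
grip_width: 75.7
18.700000000000003
t 3.05 tcp [ 505.  -217.2   23.2] yaw 11.63 f [ 0.1 -0.5  0.5] w 75.7
delta_pos [ 0.0007  0.0092 -0.0015] len 0.009
 turn 0 [-0.02  0.13 -0.03]
 turn 180 [-4.0000e-02 -1.7987e+02  3.0000e-02]
3.1 [ 505.5 -217.5   23.9] [[283.0, 299.0], [304.0, 293.0], [323.0, 288.0]]
```

View pics/s5.png

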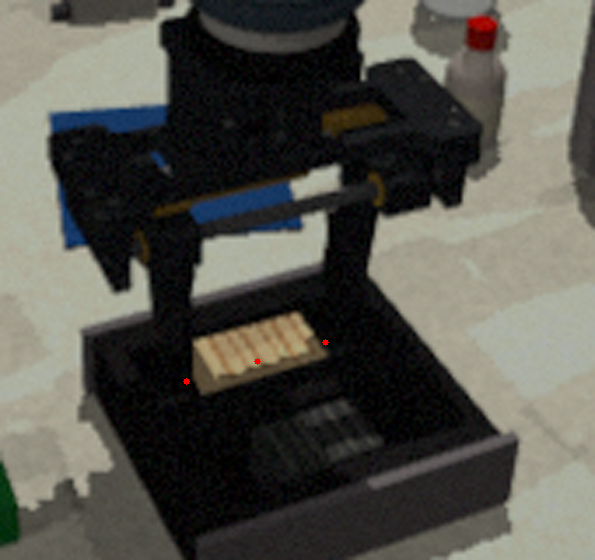

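```bash
python3 - <<'E'
import cv2,numpy as np
for n in('s5','s4'):
    im=cv2.imread(f'pics/{n}_raw.png')[240:320,250:350].astype(float)
    cv2.imwrite(f'pics/{n}e.png',cv2.resize((255*np.clip(im/60,0,1)**.6).astype(np.uint8),None,fx=6,fy=6,interpolation=cv2.INTER_CUBIC))
E
```

```text
(no output)
```

View pics/s5e.png

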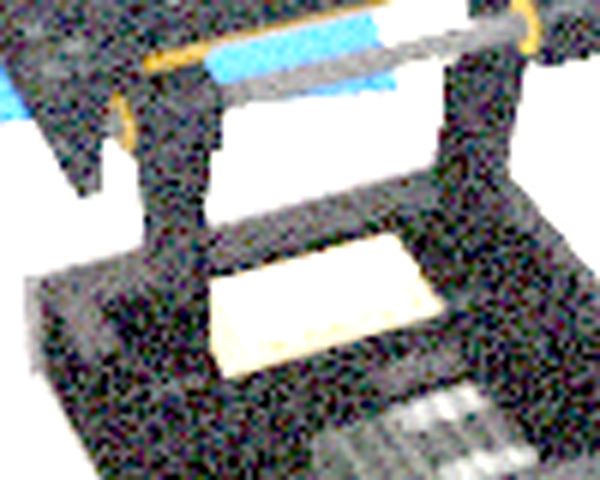

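View pics/s4e.png

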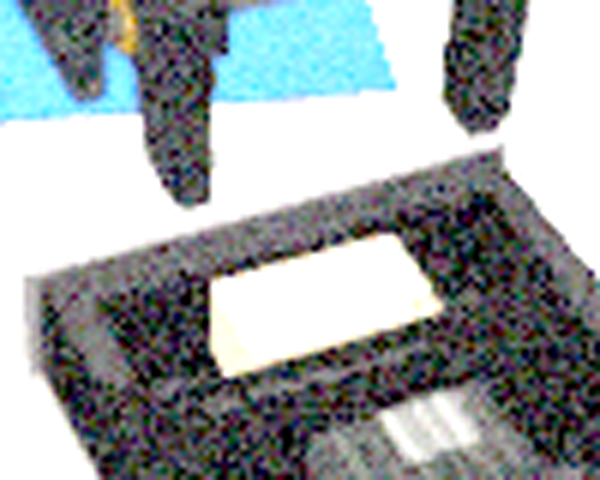

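```bash
python3 -m jog '[{"jaw":0.86,"delta_pos":[0.001,0.005,-0.001],"turn":[0,0,0]},{"jaw":0.86,"delta_pos":[0.001,0.01,-0.001],"turn":[0,0,0]},{"jaw":0.86,"delta_pos":[0.001,0.01,-0.001],"turn":[0,0,0]}]';python3 -c "
from h import *
to_tool([506,-218.5,14],11.5)";python3 -m jog '[{"jaw":0.8,"delta_pos":[0,0,0],"turn":[0,0,0]},{"jaw":0.7,"delta_pos":[0,0,0],"turn":[0,0,0]},{"jaw":0.6,"delta_pos":[0,0,0],"turn":[0,0,0]},{"jaw":0.6,"delta_pos":[0,0,0],"turn":[0,0,0]}]' 6
```

```text
clock: 3.4
tcp_pos: [506.2, -218.0, 13.1]
tool_rot: [0.704, -0.703, -0.071, 0.072]
ft_force: [-0.7, 0.6, -0.2]
grip_width: 75.6
t 3.4 tcp [ 506.2 -218.    13.1] yaw 11.63 f [-0.7  0.6 -0.2] w 75.6
delta_pos [-0.0003 -0.0009 -0.0005] len 0.001
 turn 0 [-0.03  0.13 -0.04]
 turn 180 [-7.0000e-02 -1.7987e+02  5.0000e-02]
clock: 3.8
tcp_pos: [506.3, -218.1, 13.3]
tool_rot: [0.704, -0.703, -0.071, 0.072]
ft_force: [-0.7, -0.0, -0.0]
grip_width: 53.1
```

```bash
python3 look.py side s6 230 190 400 350 3.5;python3 -m jog '[{"jaw":0.56,"delta_pos":[0,0,0],"turn":[0,0,0]},{"jaw":0.56,"delta_pos":[0,0,0],"turn":[0,0,0]},{"jaw":0.56,"delta_pos":[0,0,0],"turn":[0,0,0]}]' 6
```

```text
3.85 [ 506.3 -218.    13.2] [[290.0, 302.0], [304.0, 298.0], [317.0, 294.0]]
clock: 4.15
tcp_pos: [506.3, -218.1, 13.3]
tool_rot: [0.704, -0.703, -0.072, 0.072]
ft_force: [0.5, -0.2, 0.0]
grip_width: 49.5
```

View pics/s6.png

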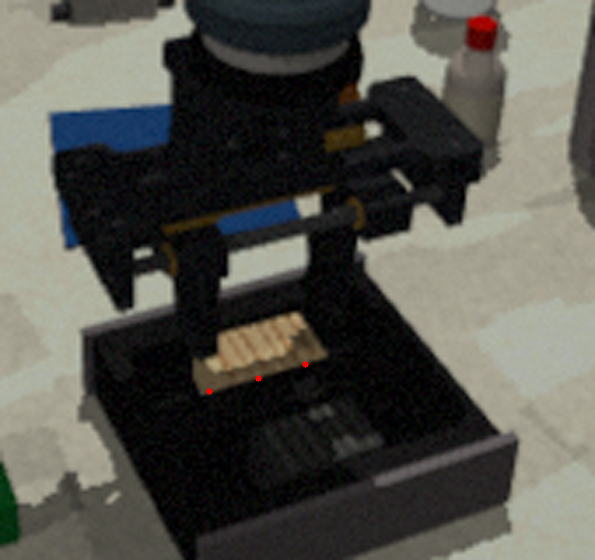

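```bash
python3 -m jog '[{"jaw":0.86,"delta_pos":[0,0,0],"turn":[0,0,0]},{"jaw":0.86,"delta_pos":[0,0,0],"turn":[0,0,0]},{"jaw":0.86,"delta_pos":[0,0,0],"turn":[0,0,0]},{"jaw":0.86,"delta_pos":[0,0,0],"turn":[0,0,0]}]'; python3 -m jog '[{"jaw":0.86,"delta_pos":[0,0.003,0],"turn":[0,0,0]},{"jaw":0.86,"delta_pos":[0,0.006,0],"turn":[0,0,0]},{"jaw":0.86,"delta_pos":[0,0.009,0],"turn":[0,0,0]},{"jaw":0.86,"delta_pos":[0,0.012,0],"turn":[0,0,0]},{"jaw":0.86,"delta_pos":[0,0.012,0],"turn":[0,0,0]}]';python3 look.py side s7 230 190 400 350 3.5
```

```text
clock: 4.55
tcp_pos: [506.3, -218.1, 13.3]
tool_rot: [0.704, -0.703, -0.071, 0.072]
ft_force: [0.7, -0.6, -0.4]
grip_width: 75.9
clock: 5.05
tcp_pos: [505.9, -217.8, 0.6]
tool_rot: [0.704, -0.703, -0.071, 0.072]
ft_force: [-0.2, 1.1, -0.2]
grip_width: 76.0
5.1 [ 506.  -217.9    0.9] [[284.0, 309.0], [303.0, 303.0], [323.0, 298.0]]
```

View pics/s7.png

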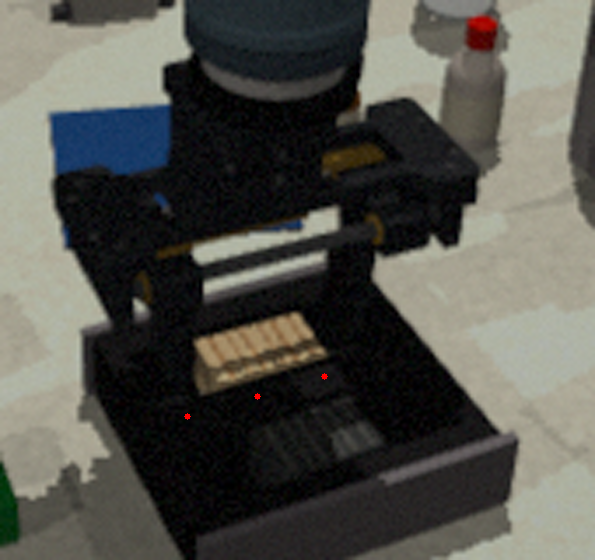

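Reported TCP z is 1 mm, which would be below the 10 mm slot floor, yet there is no contact. The pictures agree that the fingertips sit roughly 25 mm above the reported TCP. I'll keep going down in small steps and watch the force.

```bash
python3 -m jog '[{"jaw":0.86,"delta_pos":[0,0.003,0],"turn":[0,0,0]},{"jaw":0.86,"delta_pos":[0,0.006,0],"turn":[0,0,0]},{"jaw":0.86,"delta_pos":[0,0.007,0],"turn":[0,0,0]},{"jaw":0.86,"delta_pos":[0,0.007,0],"turn":[0,0,0]}]';python3 -m jog '[{"jaw":0.86,"delta_pos":[0,0.002,0],"turn":[0,0,0]},{"jaw":0.86,"delta_pos":[0,0.002,0],"turn":[0,0,0]}]';python3 -m jog '[{"jaw":0.86,"delta_pos":[0,0.0015,0],"turn":[0,0,0]},{"jaw":0.86,"delta_pos":[0,0.0015,0],"turn":[0,0,0]}]'
```

```text
clock: 5.5
tcp_pos: [505.9, -217.8, -6.4]
tool_rot: [0.704, -0.703, -0.071, 0.072]
ft_force: [0.7, -0.4, 0.9]
grip_width: 75.8
clock: 5.7
tcp_pos: [505.7, -217.7, -8.6]
tool_rot: [0.704, -0.703, -0.071, 0.072]
ft_force: [-0.4, 0.4, -0.1]
grip_width: 75.8
clock: 5.9
tcp_pos: [505.6, -217.6, -10.3]
tool_rot: [0.704, -0.703, -0.071, 0.072]
ft_force: [0.0, 0.3, -0.6]
grip_width: 75.7
```

```bash
python3 -m jog '[{"jaw":0.86,"delta_pos":[0,0.0015,0],"turn":[0,0,0]},{"jaw":0.86,"delta_pos":[0,0.0015,0],"turn":[0,0,0]}]';python3 -m jog '[{"jaw":0.86,"delta_pos":[0,0.0015,0],"turn":[0,0,0]},{"jaw":0.86,"delta_pos":[0,0.0015,0],"turn":[0,0,0]}]'
```

```text
clock: 6.1
tcp_pos: [505.4, -217.5, -12.0]
tool_rot: [0.704, -0.703, -0.071, 0.072]
ft_force: [-0.1, -0.1, -0.8]
grip_width: 75.8
clock: 6.3
tcp_pos: [505.3, -217.4, -13.8]
tool_rot: [0.704, -0.703, -0.071, 0.073]
ft_force: [-0.1, 0.2, -0.2]
grip_width: 75.9
```

```bash
python3 look.py side s8 230 190 400 350 3.5; python3 -c "
from h import *
to_tool([506.2,-218.3,-13])"
```

```text
6.35 [ 505.3 -217.4  -13.7] [[283.0, 315.0], [303.0, 309.0], [322.0, 303.0]]
t 6.35 tcp [ 505.3 -217.4  -13.7] yaw 11.63 f [-0.6  0.3  0.5] w 75.7
delta_pos [ 0.0007 -0.0007 -0.001 ] len 0.001
```

View pics/s8.png

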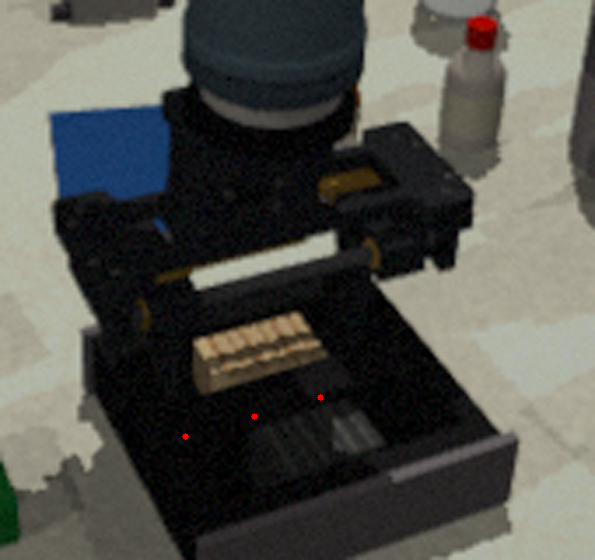

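```bash
python3 -m jog '[{"jaw":0.74,"delta_pos":[0.001,0,-0.0005],"turn":[0,0,0]},{"jaw":0.68,"delta_pos":[0.001,0,-0.0005],"turn":[0,0,0]},{"jaw":0.62,"delta_pos":[0.001,0,-0.0005],"turn":[0,0,0]},{"jaw":0.58,"delta_pos":[0.001,0,-0.0005],"turn":[0,0,0]},{"jaw":0.56,"delta_pos":[0.001,0,-0.0005],"turn":[0,0,0]}]' 4; python3 -m jog '[{"jaw":0.54,"delta_pos":[0,0,0],"turn":[0,0,0]},{"jaw":0.54,"delta_pos":[0,0,0],"turn":[0,0,0]}]'
```

```text
clock: 6.85
tcp_pos: [506.5, -217.8, -13.6]
tool_rot: [0.704, -0.703, -0.071, 0.072]
ft_force: [0.3, 0.1, -0.3]
grip_width: 58.1
clock: 7.05
tcp_pos: [506.5, -217.7, -13.6]
tool_rot: [0.704, -0.703, -0.071, 0.072]
ft_force: [0.4, -0.4, 0.4]
grip_width: 57.6
```

```bash
python3 -m jog '[{"jaw":0.5,"delta_pos":[0,0,0],"turn":[0,0,0]},{"jaw":0.5,"delta_pos":[0,0,0],"turn":[0,0,0]},{"jaw":0.5,"delta_pos":[0,-0.005,0],"turn":[0,0,0]},{"jaw":0.5,"delta_pos":[0,-0.012,0],"turn":[0,0,0]},{"jaw":0.5,"delta_pos":[0,-0.02,0],"turn":[0,0,0]}]' 15; python3 -m jog '[{"jaw":0.5,"delta_pos":[0,-0.015,0],"turn":[0,0,0]},{"jaw":0.5,"delta_pos":[0,-0.03,0],"turn":[0,0,0]},{"jaw":0.5,"delta_pos":[0,-0.045,0],"turn":[0,0,0]},{"jaw":0.5,"delta_pos":[0,-0.06,0],"turn":[0,0,0]},{"jaw":0.5,"delta_pos":[0,-0.06,0],"turn":[0,0,0]}]';python3 look.py side s9 230 160 430 340 3.5; python3 -c "
from h import *
to_tool([490,-13,100],11.5)"
```

```text
clock: 7.55
tcp_pos: [506.4, -217.7, 6.9]
tool_rot: [0.704, -0.703, -0.071, 0.073]
ft_force: [0.1, -0.1, -1.1]
grip_width: 57.9
clock: 8.05
tcp_pos: [508.3, -219.0, 70.0]
tool_rot: [-0.703, 0.704, 0.072, -0.071]
ft_force: [0.6, -0.5, -1.0]
grip_width: 58.2
8.1 [ 507.6 -218.5   68.5] [[290.0, 278.0], [306.0, 274.0], [321.0, 270.0]]
t 8.1 tcp [ 507.6 -218.5   68.5] yaw 11.63 f [ 0.3 -0.4 -0.5] w 58.0
delta_pos [ 0.0242 -0.0315  0.2048] len 0.209
 turn 0 [ 0.01  0.13 -0.  ]
 turn 180 [-1.0000e-02 -1.7987e+02 -1.0000e-02]
```

View pics/s9.png

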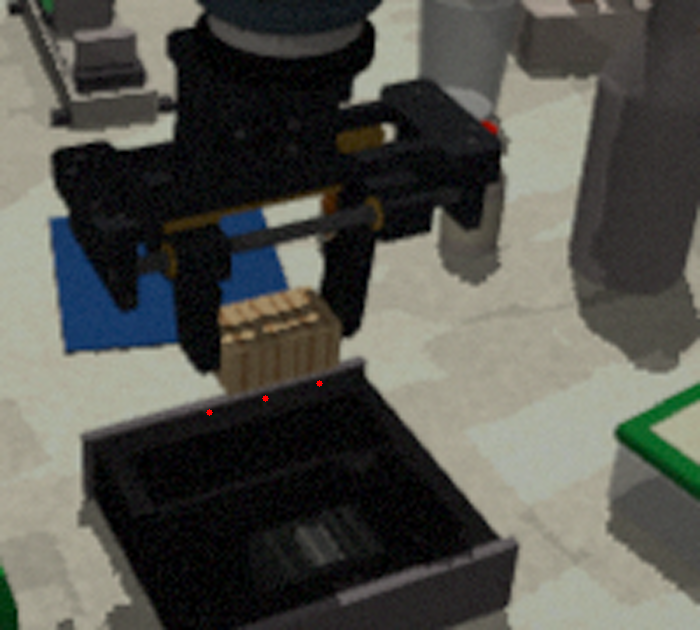

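```bash
python3 -c "
from h import *
print(ray('top',[[291,156]],55))
to_tool([475,-13,60],11.5)"; python3 -m jog '[{"jaw":0.5,"delta_pos":[0.002,0,0.04],"turn":[0,0,0]},{"jaw":0.5,"delta_pos":[0.004,0,0.08],"turn":[0,0,0]},{"jaw":0.5,"delta_pos":[0.006,0,0.12],"turn":[0,0,0]},{"jaw":0.5,"delta_pos":[0.008,0,0.16],"turn":[0,0,0]},{"jaw":0.5,"delta_pos":[0.009,0,0.195],"turn":[0,0,0]}]';python3 -m jog '[{"jaw":0.5,"delta_pos":[0,0,0.01],"turn":[0,0,0]},{"jaw":0.5,"delta_pos":[0,0,0.01],"turn":[0,0,0]}]';python3 -c "
from h import *
to_tool([475,-13,-18],11.5)"
```

```text
[[610.93402132  15.060033    55.        ]]
t 8.1 tcp [ 507.6 -218.5   68.5] yaw 11.63 f [ 0.3 -0.4 -0.5] w 58.0
delta_pos [0.0095 0.0085 0.2078] len 0.208
 turn 0 [ 0.01  0.13 -0.  ]
 turn 180 [-1.0000e-02 -1.7987e+02 -1.0000e-02]
clock: 8.6
tcp_pos: [475.8, -23.7, 67.7]
tool_rot: [0.704, -0.703, -0.071, 0.072]
ft_force: [0.5, 0.9, -1.0]
grip_width: 58.0
clock: 8.8
tcp_pos: [472.8, -12.7, 67.0]
tool_rot: [0.704, -0.703, -0.072, 0.074]
ft_force: [0.7, -0.0, -0.5]
grip_width: 58.1
t 8.8 tcp [472.8 -12.7  67. ] yaw 11.79 f [ 0.7 -0.  -0.5] w 58.1
delta_pos [ 0.0023  0.085  -0.0009] len 0.085
 turn 0 [-0.08  0.29 -0.16]
 turn 180 [-2.5000e-01 -1.7971e+02  1.3000e-01]
```

```bash
python3 -m jog '[{"jaw":0.5,"delta_pos":[0,0.02,0],"turn":[0,0,0]},{"jaw":0.5,"delta_pos":[0,0.04,0],"turn":[0,0,0]},{"jaw":0.5,"delta_pos":[0,0.06,0],"turn":[0,0,0]},{"jaw":0.5,"delta_pos":[0,0.07,0],"turn":[0,0,0]},{"jaw":0.5,"delta_pos":[0,0.076,0],"turn":[0,0,0]}]';python3 -m jog '[{"jaw":0.5,"delta_pos":[0,0.002,0],"turn":[0,0,0]},{"jaw":0.5,"delta_pos":[0,0.002,0],"turn":[0,0,0]}]';python3 look.py side s10 190 100 410 300 3.4; python3 -c "
from h import *
to_tool([475,-13,-20],11.5)"
```

```text
clock: 9.3
tcp_pos: [472.3, -13.7, -9.9]
tool_rot: [0.704, -0.703, -0.071, 0.074]
ft_force: [0.4, 0.2, -0.9]
grip_width: 58.1
clock: 9.5
tcp_pos: [472.7, -14.2, -11.8]
tool_rot: [0.704, -0.703, -0.071, 0.073]
ft_force: [0.0, 0.2, -0.8]
grip_width: 57.7
9.55 [472.9 -14.1 -11.5] [[255.0, 246.0], [267.0, 243.0], [280.0, 240.0]]
t 9.55 tcp [472.9 -14.1 -11.5] yaw 11.7 f [ 0.8 -0.1 -0.8] w 57.5
delta_pos [0.0023 0.0085 0.0007] len 0.009
 turn 0 [-0.08  0.2  -0.19]
 turn 180 [-3.000e-01 -1.798e+02  1.200e-01]
```

View pics/s10.png

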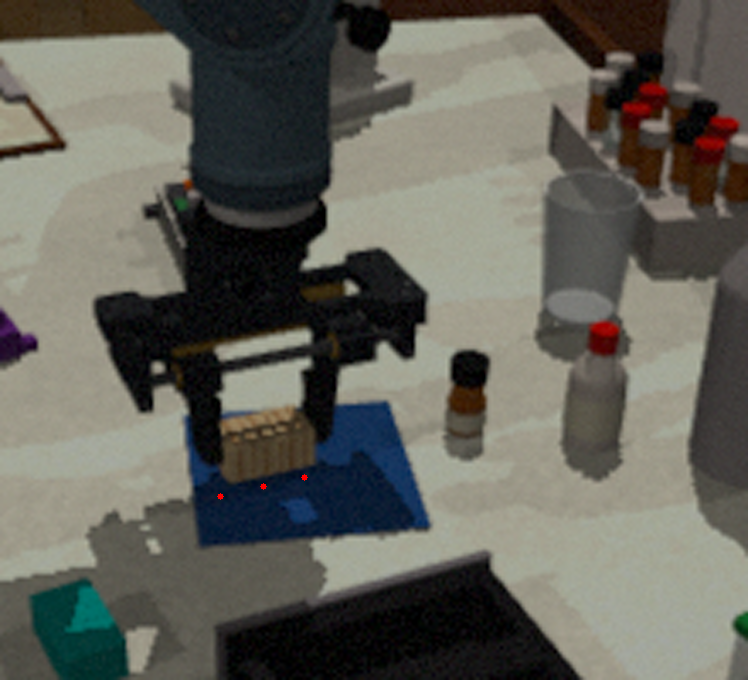

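Clear of the vial. The coral is level about 9 mm above the mat, so I'll lower it gently.

```bash
python3 -m jog '[{"jaw":0.5,"delta_pos":[0,0.003,0],"turn":[0,0,0]},{"jaw":0.5,"delta_pos":[0,0.006,0],"turn":[0,0,0]},{"jaw":0.5,"delta_pos":[0,0.0075,0],"turn":[0,0,0]},{"jaw":0.5,"delta_pos":[0,0.0075,0],"turn":[0,0,0]}]';python3 -m jog '[{"jaw":0.5,"delta_pos":[0,0.0015,0],"turn":[0,0,0]},{"jaw":0.5,"delta_pos":[0,0.0015,0],"turn":[0,0,0]}]'
```

```text
clock: 9.95
tcp_pos: [472.7, -14.0, -19.1]
tool_rot: [0.704, -0.703, -0.071, 0.073]
ft_force: [-0.1, 0.6, -0.8]
grip_width: 57.8
clock: 10.15
tcp_pos: [472.9, -14.0, -20.6]
tool_rot: [0.704, -0.703, -0.071, 0.073]
ft_force: [0.9, -0.3, -1.0]
grip_width: 57.7
```

```bash
python3 -m jog '[{"jaw":0.5,"delta_pos":[0,0.0015,0],"turn":[0,0,0]},{"jaw":0.5,"delta_pos":[0,0.0015,0],"turn":[0,0,0]}]';
```

```text
clock: 10.35
tcp_pos: [472.9, -14.1, -21.1]
tool_rot: [0.704, -0.703, -0.071, 0.074]
ft_force: [-5.0, 0.9, 12.3]
grip_width: 57.8
```

```bash
python3 -m jog '[{"jaw":0.7,"delta_pos":[0,-0.0005,0],"turn":[0,0,0]},{"jaw":0.8,"delta_pos":[0,-0.0005,0],"turn":[0,0,0]},{"jaw":0.9,"delta_pos":[0,-0.0005,0],"turn":[0,0,0]},{"jaw":0.9,"delta_pos":[0,-0.0005,0],"turn":[0,0,0]}]';python3 -m jog '[{"jaw":0.9,"delta_pos":[0,-0.02,0],"turn":[0,0,0]},{"jaw":0.9,"delta_pos":[0,-0.045,0],"turn":[0,0,0]},{"jaw":0.9,"delta_pos":[0,-0.07,0],"turn":[0,0,0]},{"jaw":0.7,"delta_pos":[0,-0.1,0],"turn":[0,-8,0]},{"jaw":0.7,"delta_pos":[-0.15,-0.12,0],"turn":[0,-8,0]}]'; python3 look.py top t11 200 130 400 300 3.5;python3 look.py side s11 190 150 390 300 3.5
```

```text
clock: 10.75
tcp_pos: [472.8, -14.0, -20.7]
tool_rot: [0.704, -0.703, -0.071, 0.074]
ft_force: [0.2, -0.3, 0.6]
grip_width: 79.4
clock: 11.25
tcp_pos: [431.2, -25.9, 90.5]
tool_rot: [-0.695, 0.698, 0.125, -0.121]
ft_force: [0.2, -1.9, 1.6]
grip_width: 65.2
11.3 [418.4 -23.7  86.5] [[317.0, 267.0], [311.0, 251.0], [306.0, 236.0]]
11.35 [419.9 -23.4  85.7] [[227.0, 213.0], [242.0, 209.0], [255.0, 206.0]]
```

View pics/t11.png

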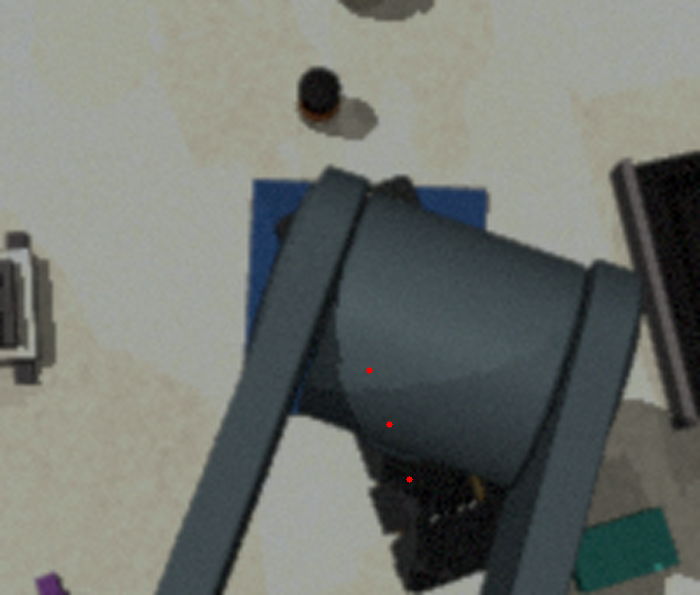

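View pics/s11.png

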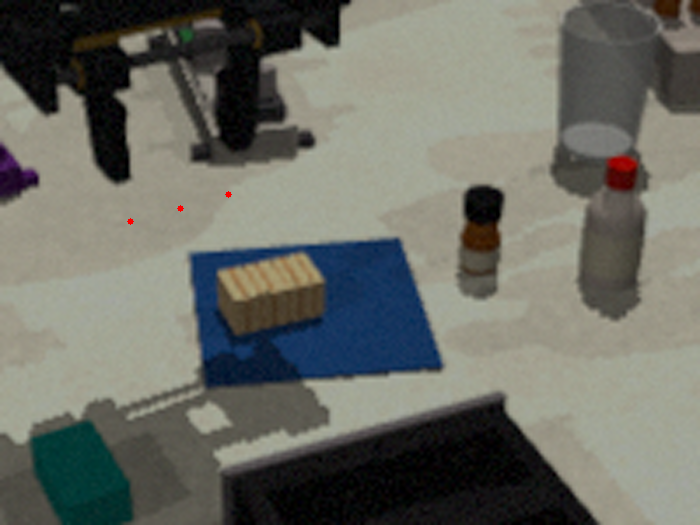

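```bash
python3 - <<'E'
from h import *
im=cv2.imread('pics/s11_raw.png');m=np.zeros(im.shape[:2],bool);m[218:250,245:290]=1
b=im[...,0].astype(int);r=im[...,2].astype(int)
mm=m&(r>b+10)
c=max(cv2.findContours(mm.astype(np.uint8),cv2.RETR_EXTERNAL,cv2.CHAIN_APPROX_NONE)[0],key=cv2.contourArea)[:,0]
print(c.min(0),c.max(0),mm.sum())
# top face only: bright
t=m&(r>115);print(rect('side',t,29))
print('pred centre px',proj('side',[[472.8,-14,29]]),proj('side',[[472.8,-14,3]]))
to_tool([473,-14,60],-78.2)
E
```

```text
[252 222] [282 244] 596
(((471.3722839355469, -17.357776641845703), (57.22808074951172, 33.817909240722656), 11.521101951599121), array([252, 223], dtype=int32), array([281, 235], dtype=int32), 209.0)
pred centre px [[267.1261737  227.65025804]] [[267.24082873 237.65903699]]
t 11.35 tcp [419.9 -23.4  85.7] yaw 19.75 f [-0.   0.2 -0.4] w 61.6
delta_pos [ 0.0534  0.0253 -0.0092] len 0.06
 turn 0 [ 0.19 97.95 -0.48]
 turn 180 [ -0.46 -82.05  -0.18]
```

```bash
python3 -m jog '[{"jaw":0.7,"delta_pos":[0.02,0,-0.003],"turn":[0,8.5,0]},{"jaw":0.7,"delta_pos":[0.045,0,-0.007],"turn":[0,17,0]},{"jaw":0.7,"delta_pos":[0.0534,0,-0.0092],"turn":[0,25.5,0]},{"jaw":0.7,"delta_pos":[0.0534,0,-0.0092],"turn":[0,34,0]},{"jaw":0.7,"delta_pos":[0.0534,0,-0.0092],"turn":[0,42.5,0]}]';python3 -m jog '[{"jaw":0.7,"delta_pos":[0,0,0],"turn":[0,8.5,0]},{"jaw":0.7,"delta_pos":[0,0,0],"turn":[0,17,0]},{"jaw":0.7,"delta_pos":[0,0,0],"turn":[0,25.5,0]},{"jaw":0.7,"delta_pos":[0,0,0],"turn":[0,34,0]},{"jaw":0.7,"delta_pos":[0,0,0],"turn":[0,42.5,0]}]';python3 -c "
from h import *
to_tool([473,-14,30],-78.2)"
```

```text
clock: 11.85
tcp_pos: [473.5, -13.9, 84.8]
tool_rot: [-0.693, 0.693, -0.145, 0.139]
ft_force: [-0.5, 0.6, 0.4]
grip_width: 61.6
clock: 12.35
tcp_pos: [473.5, -13.9, 84.4]
tool_rot: [-0.592, 0.594, -0.388, 0.382]
ft_force: [0.1, 0.4, -0.6]
grip_width: 61.9
t 12.35 tcp [473.5 -13.9  84.4] yaw -65.96 f [ 0.1  0.4 -0.6] w 61.9
delta_pos [ 0.0002  0.0544 -0.0001] len 0.054
 turn 0 [ 0.46 12.24 -0.24]
 turn 180 [  -0.35 -167.76   -0.67]
```

```bash
python3 -m jog '[{"jaw":0.7,"delta_pos":[0,0,0],"turn":[0.2,6,0]},{"jaw":0.7,"delta_pos":[0,0,0],"turn":[0.4,12.2,-0.2]},{"jaw":0.7,"delta_pos":[0,0.03,0],"turn":[0.4,12.2,-0.2]},{"jaw":0.7,"delta_pos":[0,0.06,0],"turn":[0.4,12.2,-0.2]},{"jaw":0.7,"delta_pos":[0,0.06,0],"turn":[0.4,12.2,-0.2]}]';python3 look.py side s12 190 130 390 300 3.5;python3 -c "
from h import *
to_tool([473,-14,-18],-78.2)"
```

```text
clock: 12.85
tcp_pos: [469.5, -12.8, 20.9]
tool_rot: [-0.548, 0.55, -0.449, 0.443]
ft_force: [-0.6, -0.6, -0.4]
grip_width: 61.6
12.9 [471.  -13.2  22.8] [[261.0, 222.0], [266.0, 230.0], [271.0, 238.0]]
t 12.9 tcp [471.  -13.2  22.8] yaw -78.17 f [ 0.5 -0.7  0.7] w 61.7
delta_pos [0.0013 0.0408 0.002 ] len 0.041
 turn 0 [ 0.32  0.03 -0.17]
 turn 180 [  -0.27 -179.97   -0.5 ]
```

View pics/s12.png

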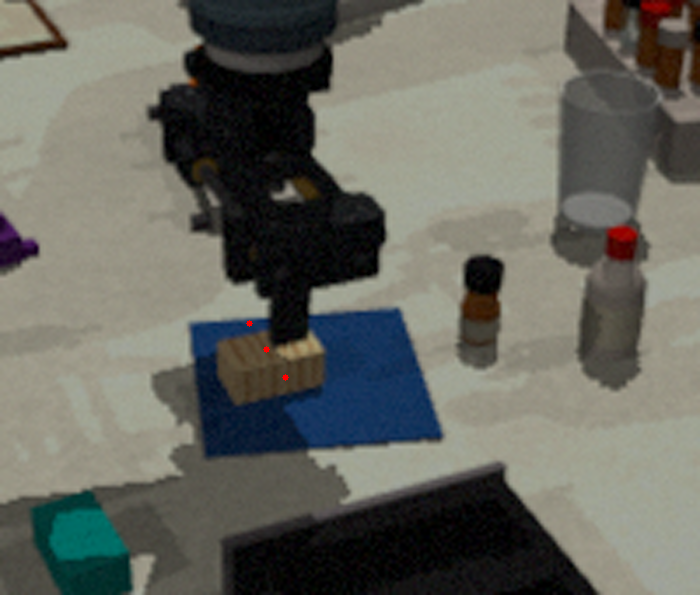

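```bash
python3 -c "
from h import *
print(proj('side',[[479.2,-52.4,z] for z in (40,47,55)]))"
python3 -m jog '[{"jaw":0.7,"delta_pos":[0.001,0.01,0.002],"turn":[0.3,0,-0.2]},{"jaw":0.7,"delta_pos":[0.001,0.02,0.002],"turn":[0.3,0,-0.2]},{"jaw":0.7,"delta_pos":[0.001,0.03,0.002],"turn":[0.3,0,-0.2]},{"jaw":0.7,"delta_pos":[0.001,0.03,0.002],"turn":[0.3,0,-0.2]}]';python3 look.py side s13 190 130 390 300 3.5
```

```text
[[273.06438439 233.37504897]
 [273.05678397 230.53627339]
 [273.04801841 227.2623152 ]]
clock: 13.3
tcp_pos: [472.0, -13.4, -8.4]
tool_rot: [-0.548, 0.549, -0.446, 0.445]
ft_force: [-0.2, 0.1, 0.2]
grip_width: 61.8
13.35 [472.4 -13.5  -7.8] [[262.0, 234.0], [267.0, 242.0], [272.0, 250.0]]
```

View pics/s13.png

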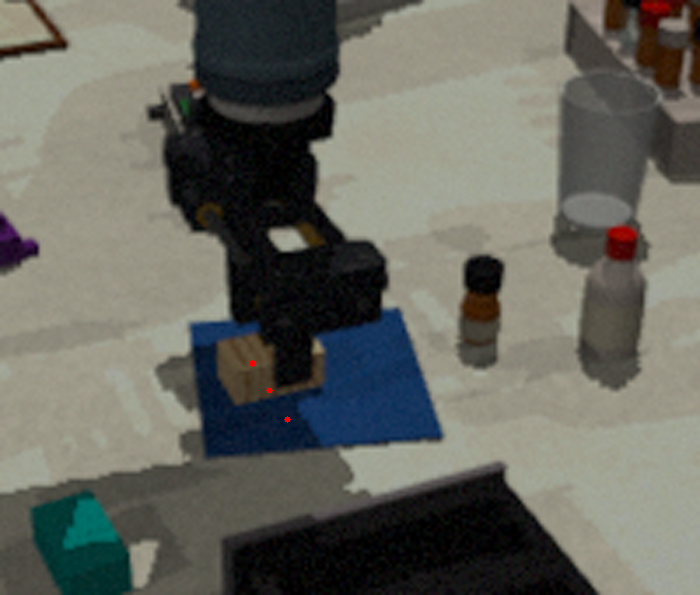

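```bash
python3 -m jog '[{"jaw":0.7,"delta_pos":[0,0.004,0],"turn":[0,0,0]},{"jaw":0.7,"delta_pos":[0,0.008,0],"turn":[0,0,0]},{"jaw":0.7,"delta_pos":[0,0.01,0],"turn":[0,0,0]},{"jaw":0.6,"delta_pos":[0,0.01,0],"turn":[0,0,0]},{"jaw":0.5,"delta_pos":[0,0.01,0],"turn":[0,0,0]}]' 4;python3 -m jog '[{"jaw":0.4,"delta_pos":[0,0,0],"turn":[0,0,0]},{"jaw":0.36,"delta_pos":[0,0,0],"turn":[0,0,0]},{"jaw":0.34,"delta_pos":[0,0,0],"turn":[0,0,0]},{"jaw":0.3,"delta_pos":[0,0,0],"turn":[0,0,0]},{"jaw":0.3,"delta_pos":[0,0,0],"turn":[0,0,0]}]' 4
```

```text
clock: 13.85
tcp_pos: [472.5, -13.5, -17.8]
tool_rot: [-0.548, 0.549, -0.446, 0.445]
ft_force: [-0.5, 0.2, -0.9]
grip_width: 47.7
clock: 14.35
tcp_pos: [472.6, -13.6, -17.6]
tool_rot: [-0.549, 0.549, -0.446, 0.446]
ft_force: [-0.7, 0.6, 1.6]
grip_width: 34.1
```

```bash
python3 -m jog '[{"jaw":0.25,"delta_pos":[0,0,0],"turn":[0,0,0]},{"jaw":0.25,"delta_pos":[0,0,0],"turn":[0,0,0]},{"jaw":0.25,"delta_pos":[0,-0.01,0],"turn":[0,0,0]},{"jaw":0.25,"delta_pos":[0,-0.025,0],"turn":[0,0,0]},{"jaw":0.25,"delta_pos":[0,-0.04,0],"turn":[0,0,0]}]' 18;python3 -m jog '[{"jaw":0.25,"delta_pos":[0,-0.02,0],"turn":[0,-8,0]},{"jaw":0.25,"delta_pos":[0,-0.04,0],"turn":[0,-16,0]},{"jaw":0.25,"delta_pos":[0,-0.058,0],"turn":[0,-24,0]},{"jaw":0.25,"delta_pos":[0,-0.058,0],"turn":[0,-32,0]},{"jaw":0.25,"delta_pos":[0,-0.058,0],"turn":[0,-40,0]}]';python3 look.py side s14 190 100 390 300 3; python3 -c "
from h import *
to_tool([486.6,254.4,80],4.7)"
```

```text
clock: 14.85
tcp_pos: [472.3, -13.5, 23.1]
tool_rot: [-0.548, 0.549, -0.446, 0.445]
ft_force: [0.5, -0.5, -1.3]
grip_width: 33.6
clock: 15.35
tcp_pos: [473.0, -13.5, 82.5]
tool_rot: [-0.669, 0.669, -0.229, 0.229]
ft_force: [-0.1, -0.2, -1.2]
grip_width: 33.7
15.4 [472.6 -13.4  82. ] [[260.0, 204.0], [267.0, 206.0], [274.0, 208.0]]
t 15.4 tcp [472.6 -13.4  82. ] yaw -37.44 f [-0.2 -0.3 -1.2] w 33.8
delta_pos [-0.1517  0.0019  0.2212] len 0.268
 turn 0 [ 3.000e-02 -4.214e+01 -5.000e-02]
 turn 180 [7.0000e-02 1.3786e+02 4.0000e-02]
```

View pics/s14.png

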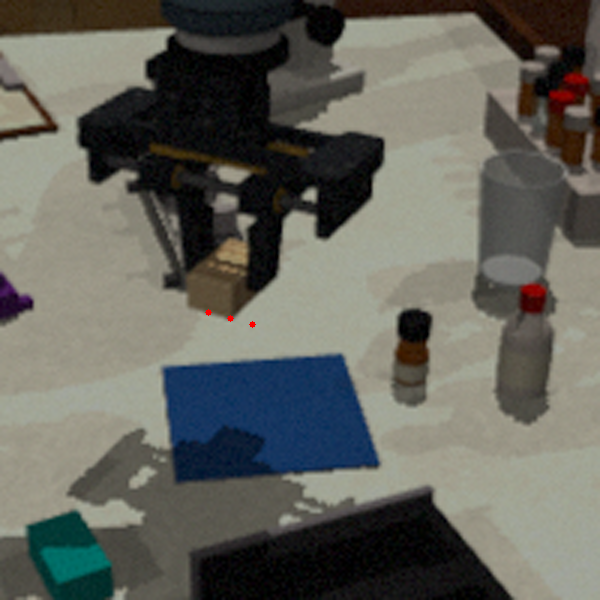

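```bash
python3 -m jog '[{"jaw":0.25,"delta_pos":[-0.025,0,0.037],"turn":[0,-8,0]},{"jaw":0.25,"delta_pos":[-0.05,0,0.073],"turn":[0,-16,0]},{"jaw":0.25,"delta_pos":[-0.075,0,0.11],"turn":[0,-24,0]},{"jaw":0.25,"delta_pos":[-0.1,0,0.146],"turn":[0,-32,0]},{"jaw":0.25,"delta_pos":[-0.125,0,0.183],"turn":[0,-40,0]}]';python3 -c "
from h import *
to_tool([486.6,254.4,80],4.7)"
```

```text
clock: 15.9
tcp_pos: [484.2, 209.6, 82.4]
tool_rot: [-0.707, 0.707, 0.016, -0.017]
ft_force: [0.5, -0.2, -1.4]
grip_width: 33.7
t 15.9 tcp [484.2 209.6  82.4] yaw 2.71 f [ 0.5 -0.2 -1.4] w 33.7
delta_pos [0.0045 0.0023 0.0447] len 0.045
 turn 0 [ 0.02 -1.99 -0.05]
 turn 180 [8.0000e-02 1.7801e+02 2.0000e-02]
```

```bash
python3 -m jog '[{"jaw":0.25,"delta_pos":[0.003,0,0.023],"turn":[0,-1,0]},{"jaw":0.25,"delta_pos":[0.0045,0.0,0.04],"turn":[0,-2,0]},{"jaw":0.25,"delta_pos":[0.0045,0.0,0.0445],"turn":[0,-2,0]},{"jaw":0.25,"delta_pos":[0.0045,0.0,0.0445],"turn":[0,-2,0]}]';python3 -c "
from h import *
to_tool([486.6,254.4,40],4.7)";python3 look.py side s15 190 90 350 230 4;python3 look.py top t15 80 130 260 290 3.5
```

```text
clock: 16.3
tcp_pos: [486.2, 254.5, 82.3]
tool_rot: [-0.706, 0.707, 0.028, -0.029]
ft_force: [-0.4, -0.8, -0.3]
grip_width: 33.9
t 16.3 tcp [486.2 254.5  82.3] yaw 4.67 f [-0.4 -0.8 -0.3] w 33.9
delta_pos [ 0.0004  0.0423 -0.0001] len 0.042
 turn 0 [ 0.03 -0.03 -0.08]
 turn 180 [1.3000e-01 1.7997e+02 4.0000e-02]
16.35 [486.3 253.8  82.2] [[250.0, 153.0], [256.0, 152.0], [263.0, 152.0]]
16.4 [486.4 253.4  82.3] [[168.0, 224.0], [167.0, 215.0], [167.0, 206.0]]
```

View pics/s15.png

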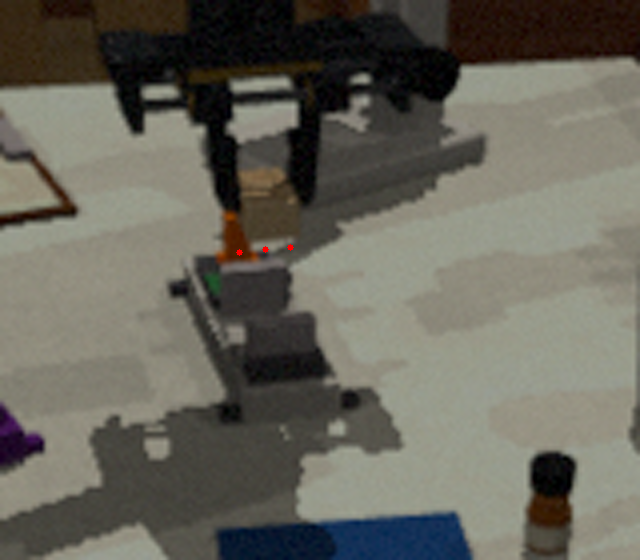

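View pics/t15.png

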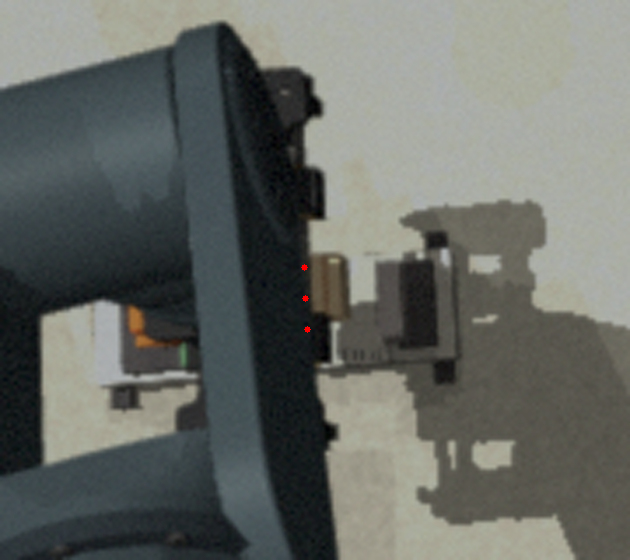

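```bash
python3 -c "
from h import *
p=np.array([[347,256],[347,320]])/3.5-.15+[80,130]
print(ray('top',p,129)); to_tool([486.6,254.4,40],4.7)"
```

```text
[[503.58679529 222.38285666 129.        ]
 [469.61329684 221.24976139 129.        ]]
t 16.4 tcp [486.4 253.4  82.3] yaw 4.62 f [ 0.7 -0.3 -1.1] w 34.1
delta_pos [0.0003 0.0423 0.001 ] len 0.042
 turn 0 [ 0.04 -0.08 -0.08]
 turn 180 [1.3000e-01 1.7992e+02 6.0000e-02]
```

```bash
python3 -m jog '[{"jaw":0.25,"delta_pos":[0,0.015,0.003],"turn":[0,0,0]},{"jaw":0.25,"delta_pos":[0,0.03,0.003],"turn":[0,0,0]},{"jaw":0.25,"delta_pos":[0,0.04,0.003],"turn":[0,0,0]},{"jaw":0.25,"delta_pos":[0,0.04,0.003],"turn":[0,0,0]}]';python3 look.py side s16 190 90 350 230 4;python3 look.py top t16 100 150 240 270 5
python3 -c "
from h import *
to_tool([486.6,256.5,10],4.7)"
```

```text
clock: 16.8
tcp_pos: [484.1, 255.4, 39.5]
tool_rot: [-0.706, 0.707, 0.026, -0.03]
ft_force: [-0.2, -1.2, -0.5]
grip_width: 33.8
16.85 [485.  255.8  40.7] [[250.0, 167.0], [256.0, 167.0], [262.0, 166.0]]
16.9 [485.7 256.1  41.6] [[171.0, 226.0], [170.0, 218.0], [170.0, 210.0]]
t 16.9 tcp [485.7 256.1  41.6] yaw 4.6 f [ 0.1 -1.3 -0.4] w 33.7
delta_pos [0.001  0.0316 0.0004] len 0.032
 turn 0 [ 0.05 -0.1  -0.17]
 turn 180 [2.600e-01 1.799e+02 8.000e-02]
```

View pics/s16.png

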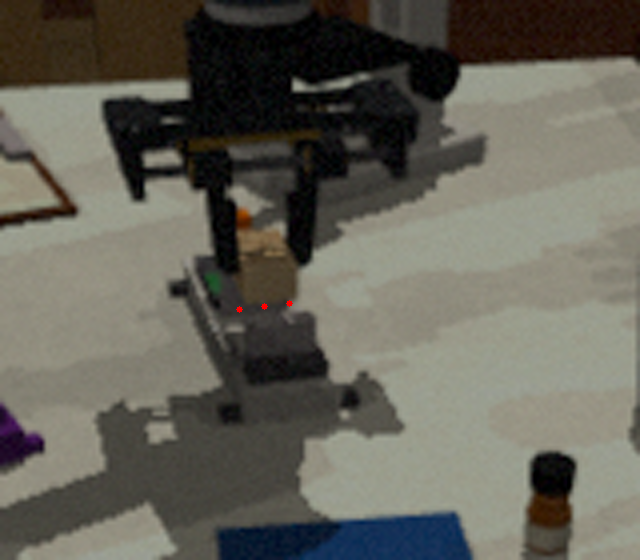

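View pics/t16.png

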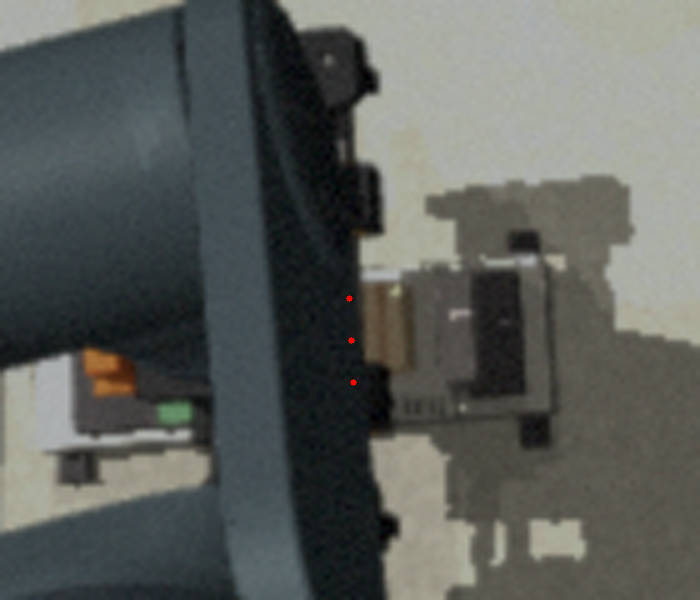

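```bash
python3 -c "
from h import *
p=np.array([[411,283],[413,370]])/5-.1+[100,150]
q=ray('top',p,88);print(q)
org=np.array([485,273.6]);yd=np.array([-.0822,.9966]);xd=np.array([.9966,.0822])
d=q[:,:2]-org;print('local x',d@xd,'y',d@yd)"
```

```text
[[502.80487925 224.32707688  88.        ]
 [469.19500064 222.46698712  88.        ]]
local x [ 13.69410838 -19.95439602] y [-50.56895626 -49.65998969]
```

```bash
python3 -m jog '[{"jaw":0.25,"delta_pos":[0.002,0,0.001],"turn":[0,0,0]},{"jaw":0.25,"delta_pos":[0.002,0.01,0.001],"turn":[0,0,0]},{"jaw":0.25,"delta_pos":[0.002,0.02,0.001],"turn":[0,0,0]},{"jaw":0.25,"delta_pos":[0.002,0.03,0.001],"turn":[0,0,0]},{"jaw":0.25,"delta_pos":[0.002,0.03,0.001],"turn":[0,0,0]}]';python3 -m jog '[{"jaw":0.25,"delta_pos":[0,0.003,0],"turn":[0,0,0]},{"jaw":0.25,"delta_pos":[0,0.005,0],"turn":[0,0,0]},{"jaw":0.25,"delta_pos":[0,0.005,0],"turn":[0,0,0]}]';python3 -c "
from h import *
to_tool([487.8,257.3,2],4.7)";python3 look.py side s17 190 90 350 230 4;python3 look.py top t17 100 150 240 270 5
```

```text
clock: 17.4
tcp_pos: [485.9, 256.7, 9.4]
tool_rot: [-0.706, 0.707, 0.026, -0.031]
ft_force: [0.8, 0.1, -0.5]
grip_width: 33.8
clock: 17.7
tcp_pos: [485.7, 256.7, 4.2]
tool_rot: [-0.706, 0.707, 0.026, -0.031]
ft_force: [-0.2, -0.3, -1.4]
grip_width: 33.4
t 17.7 tcp [485.7 256.7   4.2] yaw 4.6 f [-0.2 -0.3 -1.4] w 33.4
delta_pos [0.0022 0.0022 0.0005] len 0.003
 turn 0 [ 0.1  -0.1  -0.39]
 turn 180 [6.200e-01 1.799e+02 1.500e-01]
17.75 [485.9 256.7   4.4] [[251.0, 179.0], [257.0, 179.0], [263.0, 178.0]]
17.8 [486.  256.8   4.6] [[174.0, 228.0], [174.0, 220.0], [173.0, 212.0]]
```

View pics/s17.png

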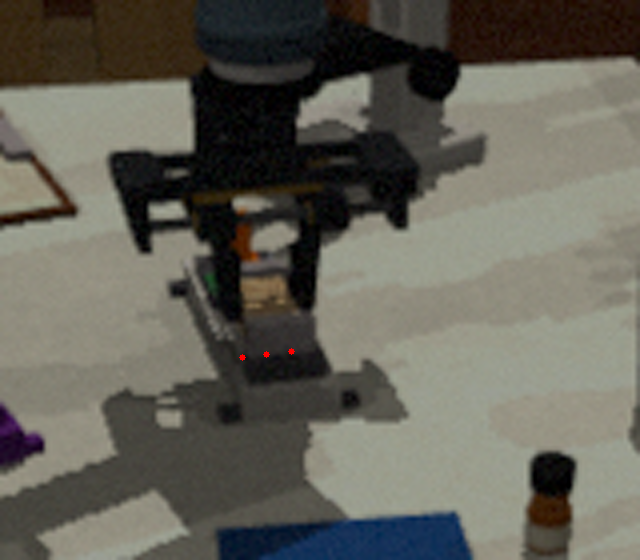

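View pics/t17.png

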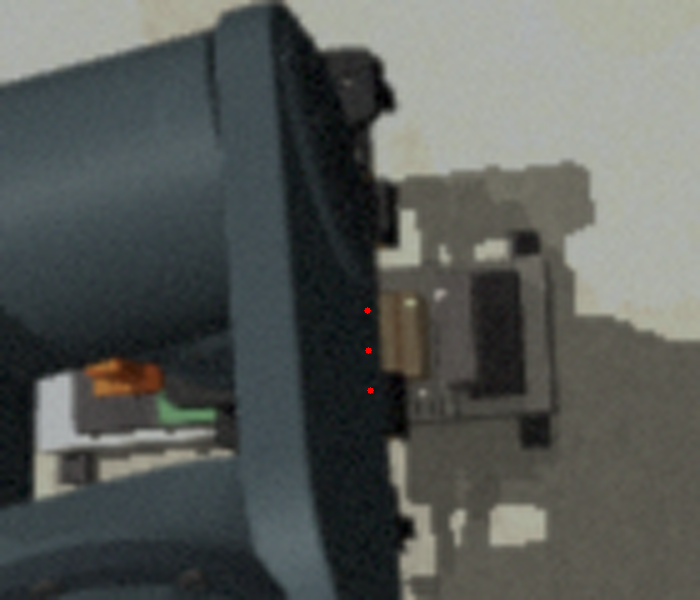

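```bash
python3 -m jog '[{"jaw":0.25,"delta_pos":[0.001,0.001,0],"turn":[0,0,-0.3]},{"jaw":0.25,"delta_pos":[0.001,0.002,0],"turn":[0,0,-0.3]},{"jaw":0.25,"delta_pos":[0.001,0.002,0],"turn":[0,0,-0.3]}]';python3 -m jog '[{"jaw":0.25,"delta_pos":[0,0.001,0],"turn":[0,0,0]},{"jaw":0.25,"delta_pos":[0,0.001,0],"turn":[0,0,0]}]'
```

```text
clock: 18.1
tcp_pos: [487.0, 256.8, 2.6]
tool_rot: [-0.706, 0.707, 0.028, -0.029]
ft_force: [0.8, -0.2, -1.1]
grip_width: 33.5
clock: 18.3
tcp_pos: [486.9, 256.8, 1.5]
tool_rot: [-0.706, 0.707, 0.028, -0.029]
ft_force: [0.6, -0.0, -0.6]
grip_width: 33.9
```

```bash
python3 -m jog '[{"jaw":0.25,"delta_pos":[0,0.001,0],"turn":[0,0,0]},{"jaw":0.25,"delta_pos":[0,0.001,0],"turn":[0,0,0]}]'
```

```text
clock: 18.5
tcp_pos: [487.0, 256.8, 1.4]
tool_rot: [-0.706, 0.707, 0.028, -0.029]
ft_force: [-3.7, -1.4, 8.1]
grip_width: 33.6
```

```bash
python3 -m jog '[{"jaw":0.45,"delta_pos":[0,-0.0005,0],"turn":[0,0,0]},{"jaw":0.55,"delta_pos":[0,-0.0005,0],"turn":[0,0,0]},{"jaw":0.65,"delta_pos":[0,-0.0005,0],"turn":[0,0,0]},{"jaw":0.65,"delta_pos":[0,-0.0005,0],"turn":[0,0,0]}]';python3 -m jog '[{"jaw":0.65,"delta_pos":[0,-0.015,0],"turn":[0,0,0]},{"jaw":0.65,"delta_pos":[0,-0.035,0],"turn":[0,0,0]},{"jaw":0.65,"delta_pos":[0,-0.06,0],"turn":[0,0,0]},{"jaw":0.4,"delta_pos":[0,-0.09,0],"turn":[0,0,0]},{"jaw":0.2,"delta_pos":[0,-0.09,0.03],"turn":[0,0,0]}]';python3 -m jog '[{"jaw":0,"delta_pos":[0,-0.01,0.04],"turn":[0,0,0]},{"jaw":0,"delta_pos":[0,-0.01,0.08],"turn":[0,0,0]},{"jaw":0,"delta_pos":[0,-0.01,0.11],"turn":[0,0,0]},{"jaw":0,"delta_pos":[0,-0.01,0.11],"turn":[0,0,0]}]' 10; python3 look.py side s18 190 80 350 220 4;python3 look.py top t18 80 150 240 270 5
```

```text
clock: 18.9
tcp_pos: [486.9, 256.8, 1.8]
tool_rot: [-0.706, 0.707, 0.028, -0.029]
ft_force: [-0.3, 0.4, 0.8]
grip_width: 57.4
clock: 19.4
tcp_pos: [488.5, 286.2, 97.4]
tool_rot: [-0.706, 0.707, 0.03, -0.025]
ft_force: [1.5, 0.4, 0.3]
grip_width: 43.7
clock: 19.8
tcp_pos: [479.4, 399.4, 108.7]
tool_rot: [0.707, -0.706, -0.032, 0.026]
ft_force: [-0.2, 0.4, 0.9]
grip_width: 11.2
19.85 [479.5 397.4 108.2] [[246.0, 123.0], [247.0, 123.0], [248.0, 123.0]]
19.9 [479.6 396.1 107.8] [[89.0, 218.0], [89.0, 217.0], [89.0, 216.0]]
```

View pics/s18.png

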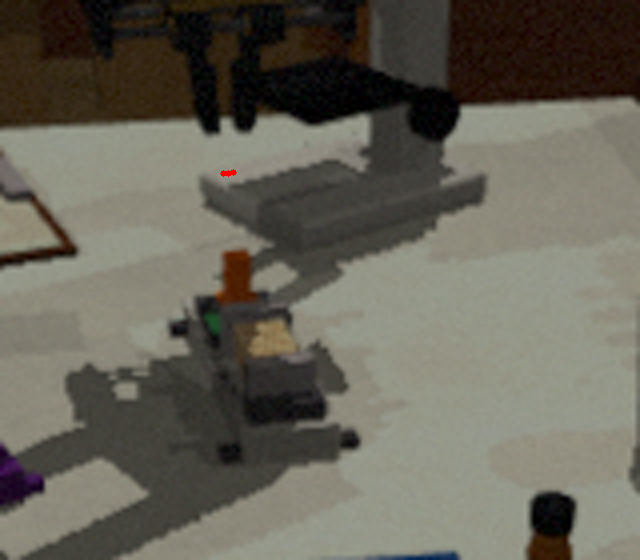

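View pics/t18.png

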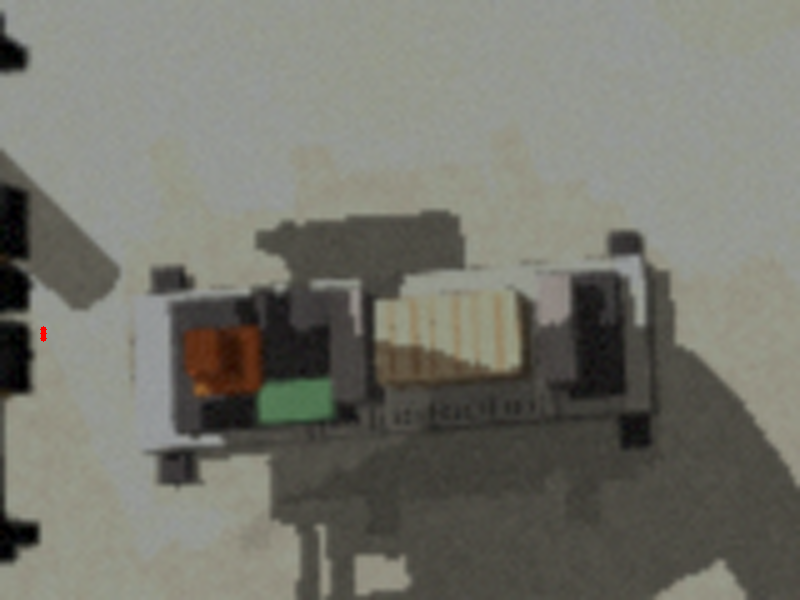

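```bash
python3 -m jog '[{"jaw":0,"delta_pos":[0,0,-0.006],"turn":[0,0,0]},{"jaw":0,"delta_pos":[0,0,-0.012],"turn":[0,0,0]},{"jaw":0,"delta_pos":[0,0,-0.012],"turn":[0,0,0]}]';python3 -c "
from h import *
to_tool([475.8,377,24],4.7)"
```

```text
clock: 20.2
tcp_pos: [481.0, 382.2, 107.9]
tool_rot: [-0.706, 0.707, 0.03, -0.025]
ft_force: [-0.1, -0.3, 0.6]
grip_width: 0.6
t 20.2 tcp [481.  382.2 107.9] yaw 4.41 f [-0.1 -0.3  0.6] w 0.6
delta_pos [-0.0062  0.0839 -0.0047] len 0.084
 turn 0 [ 0.09 -0.29  0.4 ]
 turn 180 [-6.200e-01  1.797e+02  1.400e-01]
```

```bash
python3 -m jog '[{"jaw":0,"delta_pos":[-0.003,0.01,0],"turn":[0,0,0.4]},{"jaw":0,"delta_pos":[-0.006,0.025,0],"turn":[0,-0.3,0.4]},{"jaw":0,"delta_pos":[-0.006,0.04,0],"turn":[0,-0.3,0.4]},{"jaw":0,"delta_pos":[-0.006,0.05,0],"turn":[0,-0.3,0.4]},{"jaw":0,"delta_pos":[-0.006,0.05,0],"turn":[0,-0.3,0.4]}]';python3 -c "
from h import *
to_tool([475.8,377,24],4.7)";python3 look.py side s19 190 50 350 190 4;python3 look.py top t19 20 130 220 280 3.5
```

```text
clock: 20.7
tcp_pos: [473.5, 380.9, 54.9]
tool_rot: [-0.705, 0.708, 0.028, -0.031]
ft_force: [0.3, 0.4, -0.1]
grip_width: 0.4
t 20.7 tcp [473.5 380.9  54.9] yaw 4.71 f [ 0.3  0.4 -0.1] w 0.4
delta_pos [ 0.0021  0.0309 -0.0039] len 0.031
 turn 0 [ 0.2   0.02 -0.26]
 turn 180 [  -0.41 -179.98   -0.31]
20.75 [474.4 381.3  56.3] [[246.0, 143.0], [247.0, 143.0], [247.0, 143.0]]
20.8 [475.1 381.7  57.3] [[105.0, 222.0], [105.0, 222.0], [105.0, 222.0]]
```

View pics/s19.png

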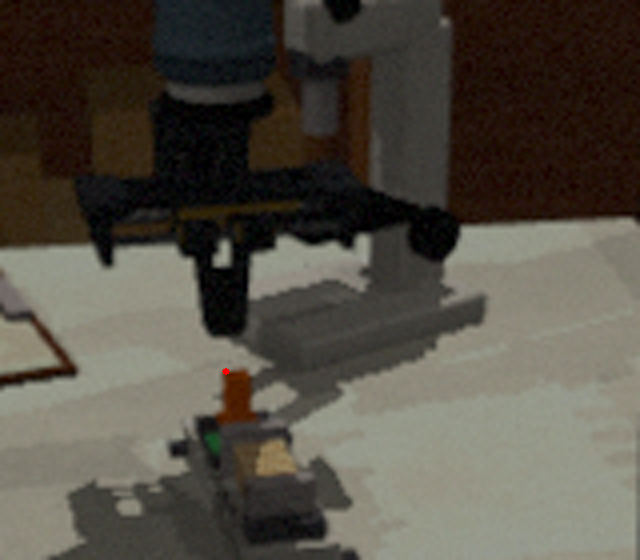

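View pics/t19.png

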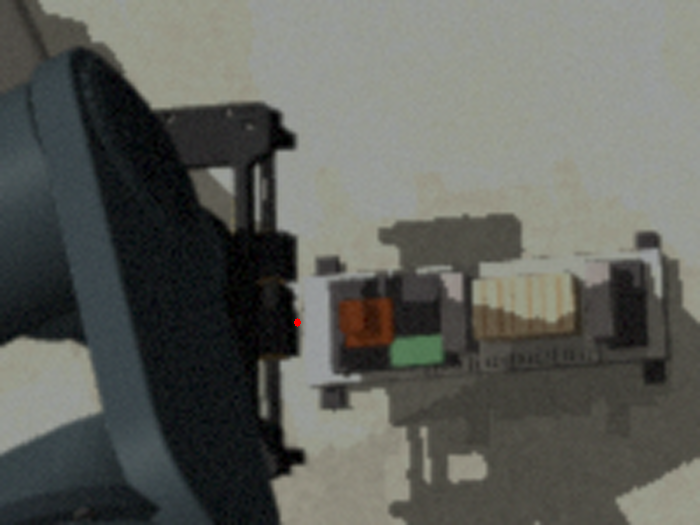

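```bash
python3 -m jog '[{"jaw":0,"delta_pos":[0.001,0.012,0],"turn":[0,0,0]},{"jaw":0,"delta_pos":[0.001,0.024,0],"turn":[0,0,0]},{"jaw":0,"delta_pos":[0.001,0.033,0],"turn":[0,0,0]},{"jaw":0,"delta_pos":[0.001,0.033,0],"turn":[0,0,0]},{"jaw":0,"delta_pos":[0.001,0.033,0],"turn":[0,0,0]}]';python3 look.py side s20 190 70 350 210 4;python3 -c "
from h import *
to_tool([475.8,370,24],4.7)"
```

```text
clock: 21.3
tcp_pos: [475.8, 381.6, 23.8]
tool_rot: [-0.706, 0.707, 0.028, -0.03]
ft_force: [0.6, 0.2, -0.5]
grip_width: 0.7
21.35 [476.2 381.8  24.3] [[247.0, 153.0], [248.0, 153.0], [248.0, 153.0]]
t 21.35 tcp [476.2 381.8  24.3] yaw 4.71 f [0.6 0.3 1.2] w 0.5
delta_pos [-0.0014  0.0004 -0.0117] len 0.012
 turn 0 [ 0.11  0.01 -0.05]
 turn 180 [-8.0000e-02 -1.7999e+02 -1.7000e-01]
```

View pics/s20.png

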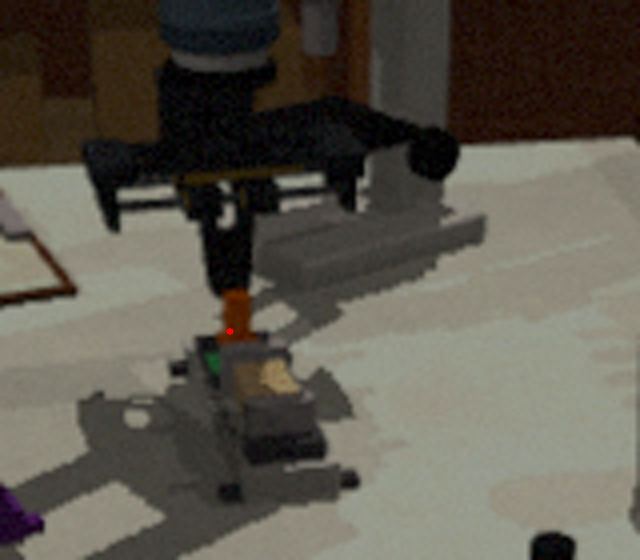

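```bash
python3 -m jog '[{"jaw":0,"delta_pos":[0.002,0.002,-0.002],"turn":[0,0,0]},{"jaw":0,"delta_pos":[0.003,0.004,-0.005],"turn":[0,0,0]},{"jaw":0,"delta_pos":[0.003,0.004,-0.009],"turn":[0,0,0]},{"jaw":0,"delta_pos":[0.003,0.004,-0.012],"turn":[0,0,0]},{"jaw":0,"delta_pos":[0.003,0.004,-0.012],"turn":[0,0,0]}]';python3 -m jog '[{"jaw":0,"delta_pos":[0,0,-0.002],"turn":[0,0,0]},{"jaw":0,"delta_pos":[0,0,-0.004],"turn":[0,0,0]},{"jaw":0,"delta_pos":[0,0,-0.004],"turn":[0,0,0]}]'; python3 look.py side s21 190 70 350 210 4;python3 look.py top t21 80 150 240 270 5
```

```text
clock: 21.85
tcp_pos: [480.3, 369.5, 20.4]
tool_rot: [-0.706, 0.707, 0.029, -0.029]
ft_force: [-0.1, 0.8, -0.2]
grip_width: 0.8
clock: 22.15
tcp_pos: [480.7, 365.5, 20.5]
tool_rot: [-0.706, 0.707, 0.029, -0.029]
ft_force: [-0.2, 0.8, -0.2]
grip_width: 0.7
22.2 [480.6 365.6  20.5] [[250.0, 156.0], [250.0, 156.0], [250.0, 156.0]]
22.25 [480.7 365.6  20.5] [[119.0, 222.0], [119.0, 221.0], [119.0, 221.0]]
```

View pics/s21.png

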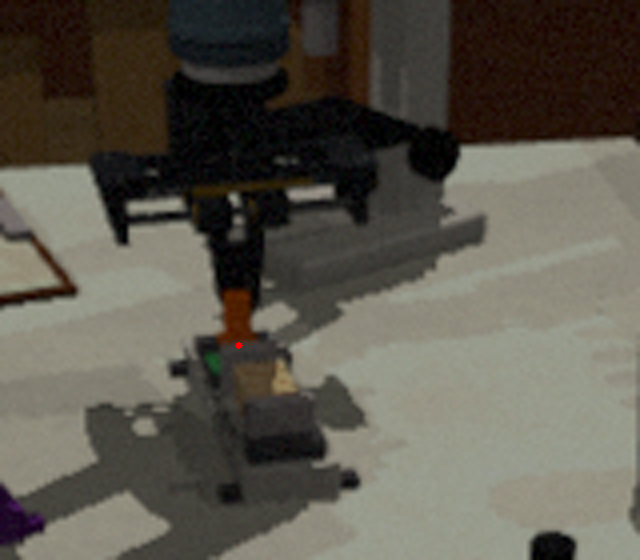

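View pics/t21.png

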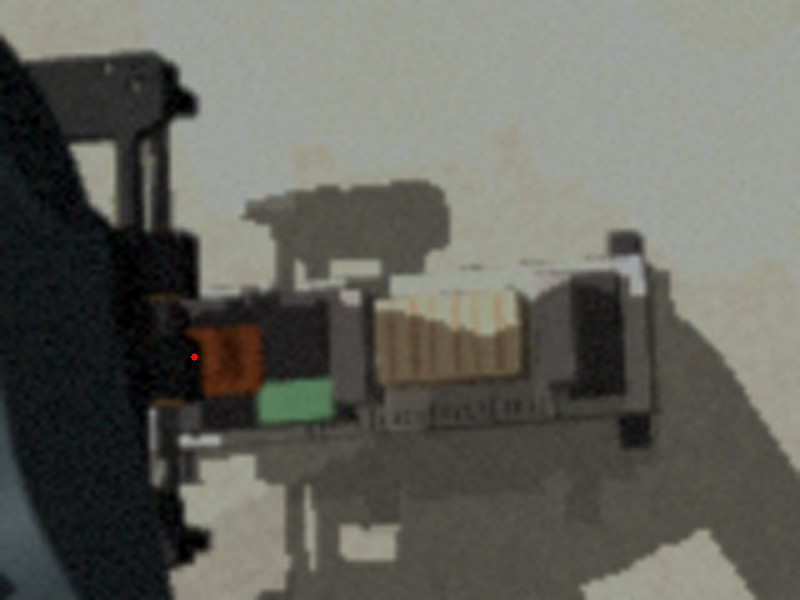

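Fingers are aligned behind the thumb and almost touching it. I'll push in small steps and read the force each time.

```bash
python3 -m jog '[{"jaw":0,"delta_pos":[0,0,-0.0015],"turn":[0,0,0]},{"jaw":0,"delta_pos":[0,0,-0.003],"turn":[0,0,0]},{"jaw":0,"delta_pos":[0,0,-0.003],"turn":[0,0,0]}]'; python3 -m jog '[{"jaw":0,"delta_pos":[0,0,-0.0015],"turn":[0,0,0]},{"jaw":0,"delta_pos":[0,0,-0.003],"turn":[0,0,0]},{"jaw":0,"delta_pos":[0,0,-0.003],"turn":[0,0,0]}]'
```

```text
clock: 22.55
tcp_pos: [480.9, 362.7, 20.5]
tool_rot: [-0.706, 0.707, 0.029, -0.029]
ft_force: [0.0, 1.9, -0.3]
grip_width: 0.8
clock: 22.85
tcp_pos: [481.2, 359.6, 20.6]
tool_rot: [-0.706, 0.707, 0.029, -0.029]
ft_force: [0.5, 2.1, -0.4]
grip_width: 0.5
```

```bash
python3 -m jog '[{"jaw":0,"delta_pos":[0,0,-0.0015],"turn":[0,0,0]},{"jaw":0,"delta_pos":[0,0,-0.003],"turn":[0,0,0]},{"jaw":0,"delta_pos":[0,0,-0.003],"turn":[0,0,0]}]'; python3 -m jog '[{"jaw":0,"delta_pos":[0,0,-0.001],"turn":[0,0,0]},{"jaw":0,"delta_pos":[0,0,-0.002],"turn":[0,0,0]},{"jaw":0,"delta_pos":[0,0,-0.002],"turn":[0,0,0]}]'; python3 look.py top t22 80 150 240 270 5
```

```text
clock: 23.15
tcp_pos: [481.4, 356.4, 20.5]
tool_rot: [-0.706, 0.707, 0.029, -0.029]
ft_force: [-0.1, 2.3, -0.8]
grip_width: 0.7
clock: 23.45
tcp_pos: [481.6, 354.2, 20.5]
tool_rot: [-0.706, 0.707, 0.028, -0.029]
ft_force: [0.5, 2.6, -0.5]
grip_width: 0.6
23.5 [481.6 354.3  20.5] [[124.0, 221.0], [124.0, 221.0], [124.0, 221.0]]
```

View pics/t22.png

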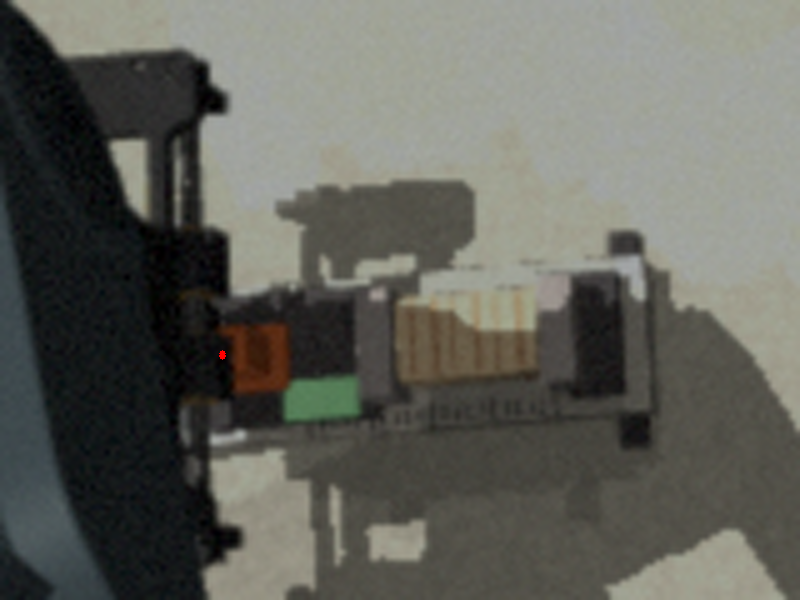

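Block nearly touches the fixed jaw now. I'll go in 1 mm steps.

```bash
for i in 1; do python3 -m jog '[{"jaw":0,"delta_pos":[0,0,-0.001],"turn":[0,0,0]},{"jaw":0,"delta_pos":[0,0,-0.001],"turn":[0,0,0]}]'; done; python3 -m jog '[{"jaw":0,"delta_pos":[0,0,-0.001],"turn":[0,0,0]},{"jaw":0,"delta_pos":[0,0,-0.001],"turn":[0,0,0]}]'
```

```text
clock: 23.7
tcp_pos: [481.7, 353.4, 20.6]
tool_rot: [-0.706, 0.707, 0.028, -0.029]
ft_force: [-0.8, 3.8, -0.7]
grip_width: 0.7
clock: 23.9
tcp_pos: [481.7, 352.8, 20.6]
tool_rot: [-0.706, 0.707, 0.028, -0.029]
ft_force: [-0.1, 5.6, -1.5]
grip_width: 0.2
```

```bash
python3 -m jog '[{"jaw":0,"delta_pos":[0,0,-0.001],"turn":[0,0,0]},{"jaw":0,"delta_pos":[0,0,-0.001],"turn":[0,0,0]}]'
```

```text
clock: 24.1
tcp_pos: [481.8, 352.3, 20.6]
tool_rot: [0.707, -0.706, -0.028, 0.029]
ft_force: [1.0, 5.8, -1.6]
grip_width: 0.3
```

```bash
python3 -m jog '[{"jaw":0,"delta_pos":[0,0,-0.0015],"turn":[0,0,0]},{"jaw":0,"delta_pos":[0,0,-0.0015],"turn":[0,0,0]}]';python3 -m jog '[{"jaw":0,"delta_pos":[0,0,-0.0015],"turn":[0,0,0]},{"jaw":0,"delta_pos":[0,0,-0.0015],"turn":[0,0,0]}]'
```

```text
clock: 24.3
tcp_pos: [481.9, 351.8, 20.7]
tool_rot: [0.707, -0.706, -0.029, 0.029]
ft_force: [-0.6, 7.7, -2.5]
grip_width: 0.4
clock: 24.5
tcp_pos: [481.9, 351.4, 20.7]
tool_rot: [0.708, -0.705, -0.029, 0.028]
ft_force: [-0.4, 8.4, -2.5]
grip_width: 0.2
```

```bash
python3 -m jog '[{"jaw":0,"delta_pos":[0,0,-0.002],"turn":[0,0,0]},{"jaw":0,"delta_pos":[0,0,-0.002],"turn":[0,0,0]}]';python3 -m jog '[{"jaw":0,"delta_pos":[0,0,-0.002],"turn":[0,0,0]},{"jaw":0,"delta_pos":[0,0,-0.002],"turn":[0,0,0]},{"jaw":0,"delta_pos":[0,0,-0.002],"turn":[0,0,0]},{"jaw":0,"delta_pos":[0,0,-0.002],"turn":[0,0,0]}]'; python3 look.py top t23 80 150 240 270 5
```

```text
clock: 24.7
tcp_pos: [482.0, 350.9, 20.8]
tool_rot: [0.709, -0.704, -0.029, 0.028]
ft_force: [-0.3, 10.2, -2.3]
grip_width: 0.2
clock: 25.1
tcp_pos: [482.0, 350.6, 20.8]
tool_rot: [0.71, -0.703, -0.029, 0.028]
ft_force: [0.2, 11.6, -4.2]
grip_width: 0.6
25.15 [482.1 350.7  20.9] [[126.0, 221.0], [126.0, 221.0], [126.0, 221.0]]
```

View pics/t23.png

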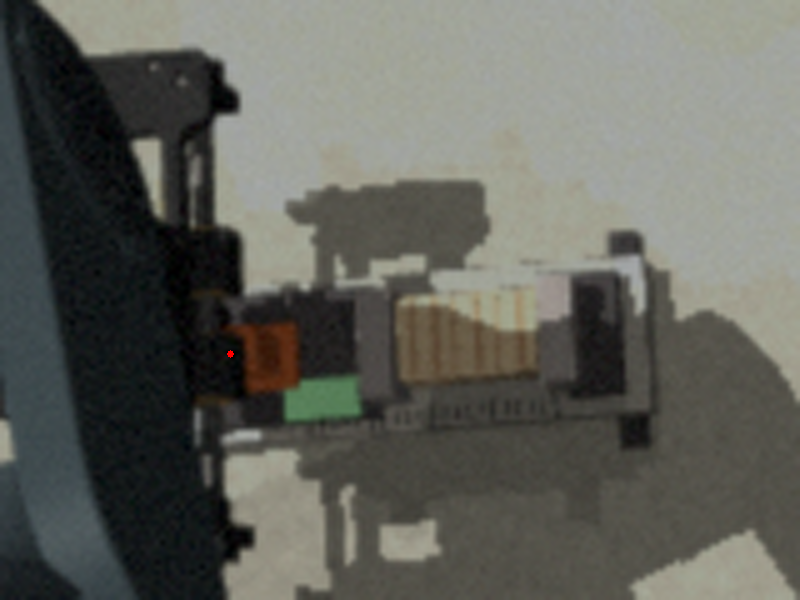

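```bash
python3 -m jog '[{"jaw":0,"delta_pos":[0,0,0],"turn":[0,0,0]},{"jaw":0,"delta_pos":[0,0,0.003],"turn":[0,0,0]},{"jaw":0,"delta_pos":[0,0,0.007],"turn":[0,0,0]},{"jaw":0,"delta_pos":[0,0,0.015],"turn":[0,0,0]},{"jaw":0,"delta_pos":[0,0,0.025],"turn":[0,0,0]}]';python3 -m jog '[{"jaw":0,"delta_pos":[0,-0.02,0.003],"turn":[0,0,0]},{"jaw":0,"delta_pos":[0,-0.04,0.003],"turn":[0,0,0]},{"jaw":0,"delta_pos":[0,-0.07,0.003],"turn":[0,0,0]},{"jaw":0,"delta_pos":[0,-0.1,0.003],"turn":[0,0,0]},{"jaw":0,"delta_pos":[0,-0.1,0.003],"turn":[0,0,0]}]';python3 look.py top t24 80 150 240 270 5;python3 look.py side s24 190 70 350 210 4
```

```text
clock: 25.65
tcp_pos: [480.1, 375.5, 21.1]
tool_rot: [0.71, -0.703, -0.029, 0.028]
ft_force: [0.4, -0.7, 0.5]
grip_width: 0.7
clock: 26.15
tcp_pos: [482.6, 379.6, 126.3]
tool_rot: [0.711, -0.702, -0.031, 0.025]
ft_force: [0.2, 0.3, 1.0]
grip_width: 0.2
26.2 [481.3 378.8 123.7] [[95.0, 215.0], [95.0, 215.0], [95.0, 215.0]]
26.25 [480.1 378.1 121.7] [[248.0, 121.0], [248.0, 121.0], [248.0, 121.0]]
```

View pics/t24.png

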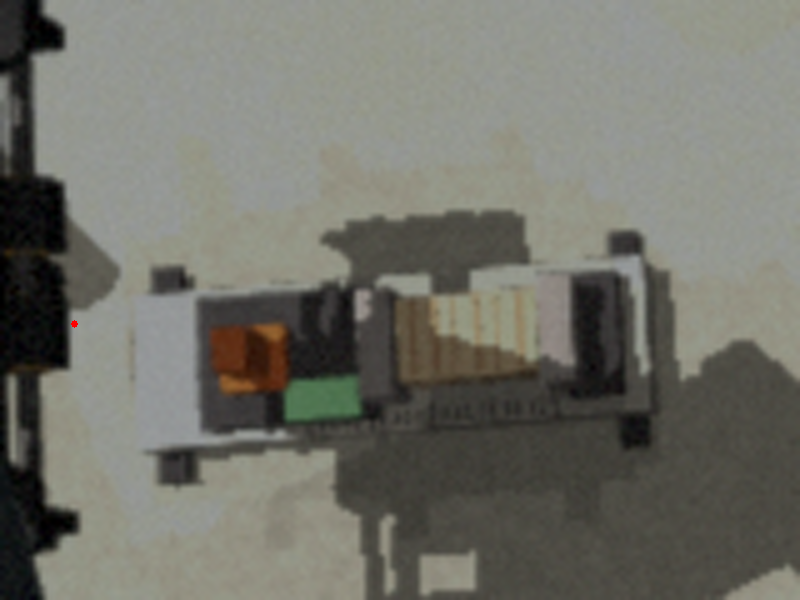

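View pics/s24.png

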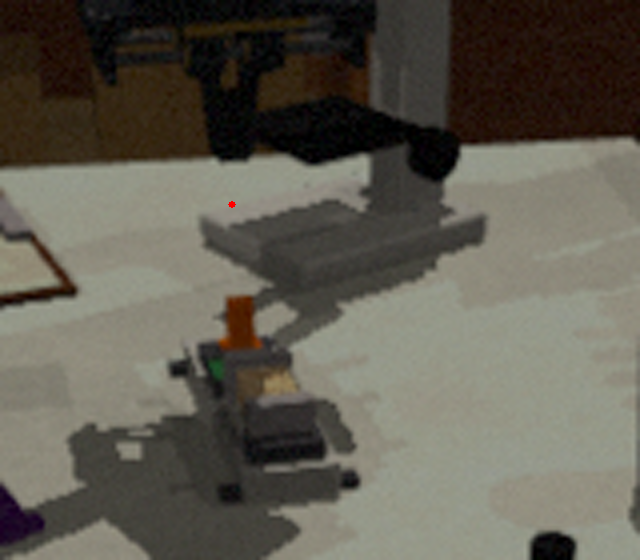

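```bash
python3 -m jog '[{"jaw":0,"delta_pos":[0,0,0],"turn":[0,0,0]},{"jaw":0,"delta_pos":[0,0,0],"turn":[0,0,0]},{"jaw":0,"delta_pos":[0,0,0],"turn":[0,0,0]}]'; python3 - <<'E'
from h import *
a=cv2.imread('pics/t24_raw.png')
# coral & basalt check
m=np.zeros(a.shape[:2],bool);m[205:230,155:190]=1
print(manip.observe()['dq'].round(3),manip.observe()['ft_force'].round(1))
d=cv2.absdiff(cv2.GaussianBlur(a,(5,5),0),cv2.GaussianBlur(cv2.imread('pics/top0.png'),(5,5),0)).max(2)
print('diff tray',(d[150:260,370:475]>30).sum(),'bystanders',(d[50:170,200:350]>30).sum())
print(manip.job_done())
E
```

```text
clock: 26.55
tcp_pos: [479.4, 377.8, 120.4]
tool_rot: [0.709, -0.704, -0.028, 0.028]
ft_force: [0.1, -0.4, -0.3]
grip_width: 0.6
[-0.003 -0.002 -0.004  0.001 -0.    -0.   ] [ 0.1 -0.4 -0.3]
diff tray 583 bystanders 0
the job is handed in; nothing more can be done
None
```

I carried out the whole job and handed it in at about 26.6 s. No verdict is reported. The coral now lies flat and lengthwise on the bed, snug between the closed jaws.

- **Handling:** I lifted the coral by its ends (57.6 mm finger opening), set it on the mat and let go. I then took it by its long sides (34 mm) and laid it on the caliper bed. With closed fingers I pushed the thumb piece until the wrist read 11.6 N. That is about 9 to 10 N on the block after the 2 N of jaw friction, held for about 0.4 s. Then I backed off and up.
- **Last checks:** The final pictures show both jaw faces against the block's ends and the thumb back out. I judged those gaps by eye rather than measuring them. The arm was still, touching nothing, with about 0 N at the wrist. The area of the top view around the vial, dropper, beaker and flask shows no change from the start.
- **Dark block and sample box:** The tray area of the top view does differ from the start (583 pixels). I put this down to the missing coral and shadows, but I did not measure the dark block's or the sample box's position separately. The fingers never went into the dark block's slot.
- **Disagreements found:**
  - The reported TCP lies about 24 mm beyond the real fingertips. The side pictures suggested it, and it was confirmed when the fingers reached "below" the slot floor without contact. I allowed for it from then on.
  - The side camera read about 3 mm low in y compared with the top camera and the robot.
  - Two jog calls were refused early on because they lacked the `turn` entry; nothing moved.

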